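# Fetch the dropped gear from under the riser with the reacher

### The arm

A 6-joint arm with a two-finger parallel gripper is mounted at the origin on the work surface. World frame = base frame: x ahead of the robot, y to its left, z up, the work surface at z = 0. Lengths are in m, angles in degrees, forces in N, time in s.
With the tool pointing down it reaches from about 0.3 to 0.825 m from the base axis. Payload 5.4 kg.
Tool frame: the origin (TCP) lies at the very end of the fingers, on their centre line; the grasp point (between the pads) lies 19 mm behind it (r.grip_depth is the z of the grasp point in the tool frame, in m); z points along the fingers, y is the direction in which the jaws open and shut (so a half turn about z gives the same grasp; the last joint's range is limited). The gripper opens to 92 mm and grips with 3 to 60 N. Pads are 20 mm wide; open, the fingers measure 128 mm over their backs; the gripper's body (75 mm by 189 mm) begins 69 mm behind the grasp point.
Start: joints at [53.107, 9.076, 91.501, -0, 79.423, -12.038], TCP at [0.242, 0.522, 0.215] pointing down, gripper open.
Joint ranges: [-166.64, 166.64], [-54.1, 131.32], [10.49, 154.53], [-73.88, 253.88], [9.74, 151.15], [-171.62, 171.62]. Speed limits (degrees/s): [147.25, 147.25, 180, 180, 180, 180].

### API

Orientations are given as a 3x3 rotation matrix whose columns are the frame's x, y, z axes.
In Python, from bench import status, cams, r gives the robot as it stands. The module is installed in compiled form; this text tells all that it offers.
- The arm moves only by the tool arm_command, never from a script. Its argument "motion" is a list that holds one entry, the list of rows, each a list of 7 numbers: the finger opening in m, from 0 to 0.0919, then the shift along the tool's x, y, z in m, then the turn, a rotation vector about the tool's x, y, z in degrees. A call has 1 to 5 rows; each row shifts and turns the pose as measured when the row begins, along the tool's axes as they then stand; what a row does not reach is not made up. A row lasts 1/10 s, in which the tool goes at most 50 mm and 8.59 degrees, less where a joint would pass 70% of its speed; a pose out of reach is approached as far as the arm can. A call is refused whole if a number of a shift passes 0.05 or a number of a turn 8.59, either way. A call with a gripper value outside its range is refused whole. The fingers move at their own pace and stop on an object; "grip_force" is the grip in N (left out, the last holds). Time passes only in rows, so rows that do not move let the fingers close. It gives the time, the measured TCP pose, the force and the opening at its end, in the units of the state.
- status.get_obs(): the state, without advancing time (a new reading comes with each control period).
- cams.capture(name): name is "scene" or "side" or "wrist"; returns a dict with "frame" (480x640x3 uint8, red, green, blue), "range_z" (480x640 float32, m along the optical axis (not along the pixel's ray), 0 where there is no reading), "fx", "fy", "cx", "cy" (pixels), "world_from_camera" (4x4, takes a point from camera to world coordinates); the wrist camera has in their place "T_tool_cam" (4x4, takes a point from camera to tool coordinates, whose origin is the TCP and whose axes are the flange's). Camera axes: x right, y down, z forward; pixel columns grow to the right and rows downward; lengths in m; the calibration is good to about 2 mm. A picture is of the moment at which its call begins: read the wrist's pose just before it.
- r.close_job(): hands the job in, once; it reports no verdict.
The state is a dict: "time_s": time; "joint_positions": joint angles; "qvel": joint speeds; "tau": joint torques, N m; "tcp_pos": TCP position; "ee_rot": TCP orientation; "contact_force": force on the tool from outside, world axes, zero at the start; "ft_torque": the same for the moment, N m; "gripper_width": opening from 0.0 (shut) to 1.0 (fully open).
Only numpy, scipy, OpenCV 4.12 (cv2) and the standard library are available. Lean on these libraries where they do the work, as an engineer would, in place of code of your own. Each camera call takes 0.05 s, during which the arm holds its last target.

### The job

The toothed printed gear has rolled deep under the low clear riser. Pick up the reacher by its grip, squeeze its trigger so that its jaws close gently on the gear (the printed teeth are delicate), draw it out and set it down flat in the grey tray with the jaws before you let it go, then lay the reacher flat on the bare table. Take hold of the gear only with the reacher, never with the fingers, and leave all other things where they are.

Things in the scene. Friction and masses are not known exactly. Their poses are not given: they have to be found in the camera images.
- gear: The target: white printed gear wheel lying flat, 38 mm over its 16 teeth, 14 mm thick, about 25 g, no hole, a small boss in the middle of its top. Origin: centre of its underside, z up.
- riser: Fixed low riser: clear top sheet 120 mm deep (x) by 320 mm wide (y), its underside 50 mm, its top 56 mm above the table; white side walls (inner faces y = +-152 mm) and back wall (inner face x = +55 mm). Open towards the robot (front edge x = -60 mm). Gear, spacer and nut lie under it side by side about 90 mm apart, in any order, 16 mm or more clear of the back wall. Origin: centre, table height.
- tray: Fixed shallow grey plastic tray, 140 x 140 mm outside, rim 14 mm high, walls 4 mm, floor 4 mm thick. Origin: centre of its underside (table height).
- reacher: Loose hand reacher, 0.21 kg, lying flat. +x runs along the shaft to the jaws, z up; origin under the middle of the hand grip, at its underside. A cross block joins the two grip bars behind (x -51 to -35 mm); a 9 mm tube, axis 30 mm up, runs to a head block (26 mm wide, 36 mm high) whose front face, the throat, is at x = +147 mm. Centre of mass within 20 mm of the origin along x.
- reacher_grip (a point): Middle of the hand grip, 20 mm above the reacher's underside, between two upright bars with tops 36 mm up: black fixed palm bar, outer face y = +29 mm (x -35 to +41), and grey sprung trigger, outer face y = -29 mm (x -25 to +25): 58 mm over both. In fingers that close evenly, a squeeze of d shifts the whole reacher d/2 sideways, towards its own -y.
- reacher_mouth (a point): Middle of the jaws, 170 mm ahead of the reacher's origin, 8 mm above its underside: where the gear's centre sits when the jaws are closed on it.
- jaw_left: The reacher's +y aluminium jaw, an elbow-shaped hook 27 mm tall (2 to 29 mm above the reacher's underside). Origin at its pivot (x = +132 mm, y = +10 mm of the reacher). Open, the tips stand 65 mm apart, 50 mm ahead of the pivots; the open jaws are 90 mm wide outside. Closed on the gear the two jaws cage it from four sides.
- jaw_right: The reacher's -y jaw, mirror image of the other; pivot at x = +132 mm, y = -10 mm.
- trigger_bar (a joint): Trigger travel, m: 0 = let go, jaws open; about 0.012 = jaws closed on the gear (46 mm over the bars); 0.016 = stop. Its spring pushes out with 10 N at 0, 15 N at 0.012: grips below 10 N hold the reacher with jaws open; each N beyond the spring puts roughly 0.5 N on each jaw. More than 12 N of a jaw on the gear chips its teeth.
- spacer: Bystander under the riser: plain white ring, 38 mm outside, 27 mm hole, 14 mm thick. Origin: centre of underside.
- nut: Bystander under the riser: steel hex nut, 30 mm across flats, 14 mm thick. Origin: centre of underside.
- screwdriver: Bystander: screwdriver lying on the table left of the riser.
- bolt: Bystander: steel bolt standing on its 28 mm head, 60 mm tall, between riser and tray. Origin: centre of underside.
- jar: Bystander: glass jar with steel lid, 60 mm across, 80 mm tall. Origin: centre of underside.
Things that resemble listed ones, but are neither listed nor needed, are in the scene too. There is more than one size of the tray; the job needs the larger.

How it is judged:
By the outcome, as a careful person would: the job done as asked, in the order asked, and still so for the second after the job is handed in, with the robot touching nothing.
It also fails if it takes over 62 s, if anything falls off the work surface, if the arm or the gripper's body presses on something with over 40 N, if the wrist force passes 120 N, or if a joint passes its speed limit or range.

## Working session

There is one attempt and no reset: what is moved stays moved. The work goes in short steps, Python scripts to look and compute and a tool call to move; the robot and the scene stay as the last step left them, time stands still between calls to the robot, and variables do not carry over. Pictures are saved under pics/ and viewed, and the job is handed in when it is done.

Besides the shell and the picture viewer there is one more tool, called after "Emit:" by a JSON object that holds its "op" and its "data". arm_command: Moves the arm, as the interface text tells. Its arguments: {"type":"object","properties":{"motion":{"type":"array","items":{"type":"array","items":{"type":"array","items":{"type":"number"}}}},"grip_force":{"type":"number"}},"required":["motion"]}

```bash
mkdir -p pics; ls
cat > h.py <<'E'
import numpy as np, cv2
from bench import status, cams, r
def cap(n,fn=None):
    o=status.get_obs(); c=cams.capture(n)
    if 'world_from_camera' in c: T=c['world_from_camera']
    else:
        W=np.eye(4);W[:3,:3]=np.array(o['ee_rot']).reshape(3,3);W[:3,3]=o['tcp_pos'];T=W@c['T_tool_cam']
    c['T']=np.array(T)
    if fn: cv2.imwrite('pics/'+fn,c['frame'][:,:,::-1])
    return c
def px(c,u,v,z=None):
    d=np.array([(u-c['cx'])/c['fx'],(v-c['cy'])/c['fy'],1.])
    T=c['T']
    if z is None:
        Z=c['range_z'][int(round(v)),int(round(u))]
        return T[:3,:3]@(d*Z)+T[:3,3]
    w=T[:3,:3]@d; s=(z-T[2,3])/w[2]
    return T[:3,3]+s*w
def proj(c,p):
    q=np.linalg.inv(c['T'])@np.append(p,1); return np.array([c['fx']*q[0]/q[2]+c['cx'],c['fy']*q[1]/q[2]+c['cy']])
E
python3 - <<'E'
from h import *
import pickle
np.set_printoptions(precision=4,suppress=True)
print(status.get_obs())
for n in('scene','side','wrist'):
    c=cap(n,n+'0.png'); pickle.dump(c,open(n+'0.pkl','wb')); print(n,c['T'],c['fx'],c['cx'],c['cy'])
E
```

```text
pics
{'time_s': 0.0, 'joint_positions': array([ 53.1091,   9.1129,  91.571 ,  -0.0008,  79.4234, -12.0366]), 'qvel': array([-0.0503,  0.0671, -0.0307, -0.0559, -0.0582, -0.109 ]), 'tau': array([ -0.0005, -38.5561, -32.211 ,   0.0701,   0.0377,  -0.0002]), 'tcp_pos': array([0.2413, 0.5212, 0.2136]), 'ee_rot': array([[-0.9074,  0.4203, -0.0011],
       [ 0.4203,  0.9074, -0.0015],
       [ 0.0004, -0.0018, -1.    ]]), 'contact_force': array([-0.5003,  0.231 , -0.1419]), 'ft_torque': array([ 0.0122,  0.0444, -0.0269]), 'gripper_width': 1.0019821340304766}
scene [[ 0.5023  0.4905 -0.7121  1.5297]
 [ 0.8646 -0.2952  0.4066 -0.5822]
 [-0.0108 -0.8199 -0.5724  0.8582]
 [ 0.      0.      0.      1.    ]] 585.399049058937 321.43840435042654 242.81885227764445
side [[ 0.9941 -0.0395  0.1009  0.3991]
 [-0.1071 -0.5     0.8594 -0.8878]
 [ 0.0165 -0.8651 -0.5013  0.5821]
 [ 0.      0.      0.      1.    ]] 454.6408774518447 315.51724669872846 235.08963176610354
wrist [[ 0.4207  0.8746  0.241   0.1735]
 [ 0.9072 -0.405  -0.1137  0.554 ]
 [-0.0019  0.2665 -0.9638  0.3843]
 [ 0.      0.      0.      1.    ]] 398.021012143675 317.2813071194502 240.89545223274195
```

View pics/scene0.png

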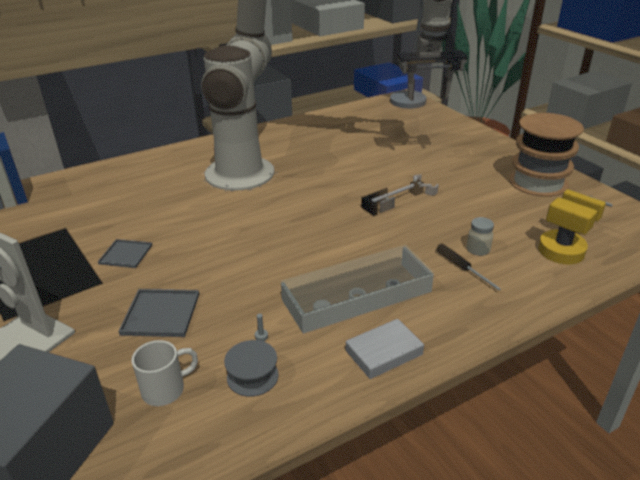

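View pics/side0.png

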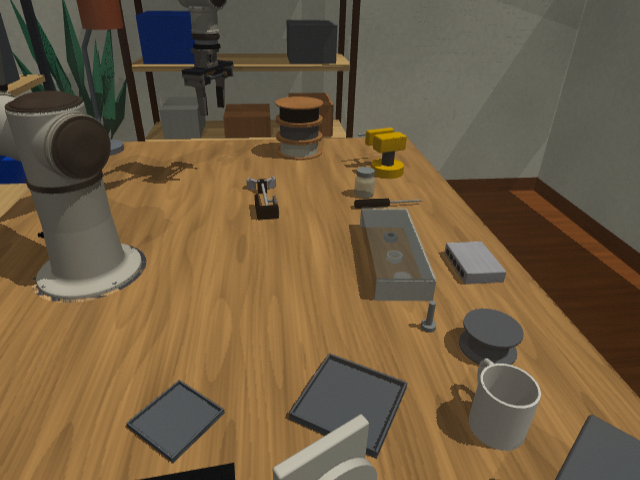

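View pics/wrist0.png

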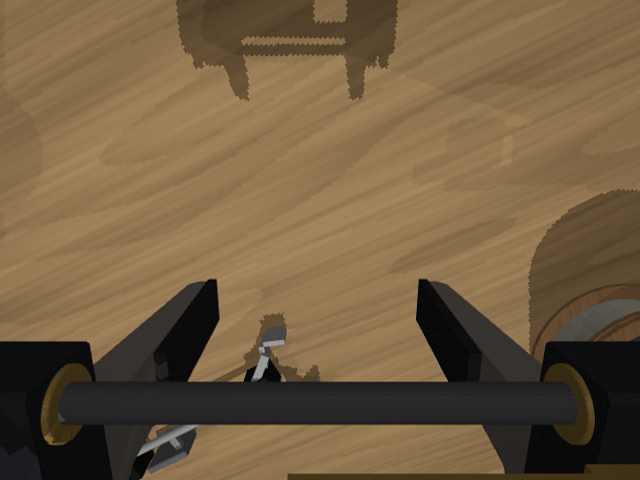

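Run:
```python
import cv2,numpy as np
s=cv2.imread('pics/side0.png');c=cv2.imread('pics/scene0.png')
def crop(i,x,y,w,h,k,f): cv2.imwrite('pics/'+f,cv2.resize(i[y:y+h,x:x+w],None,fx=k,fy=k,interpolation=cv2.INTER_CUBIC))
crop(s,235,165,60,60,10,'c1.png')
crop(s,340,195,110,110,5,'c2.png')
crop(c,350,165,100,60,8,'c3.png')
crop(c,270,240,180,100,4,'c4.png')
```

```text
(no output)
```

View pics/c1.png

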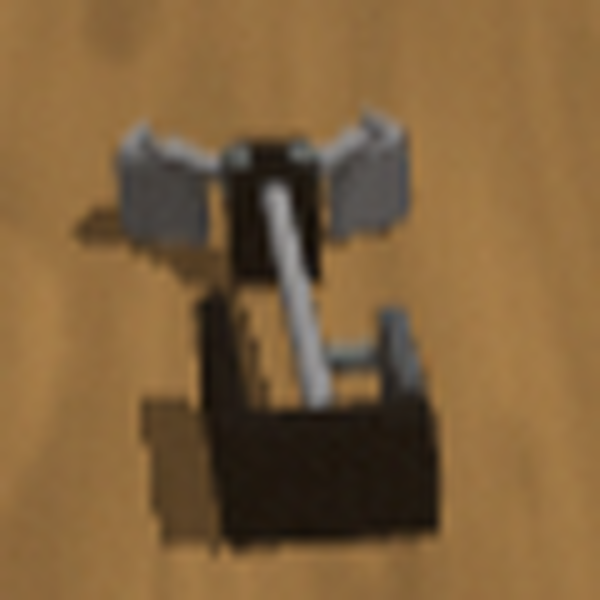

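View pics/c2.png

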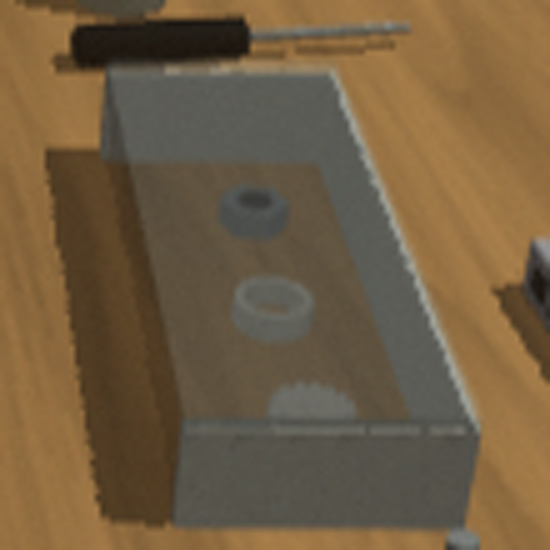

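View pics/c3.png

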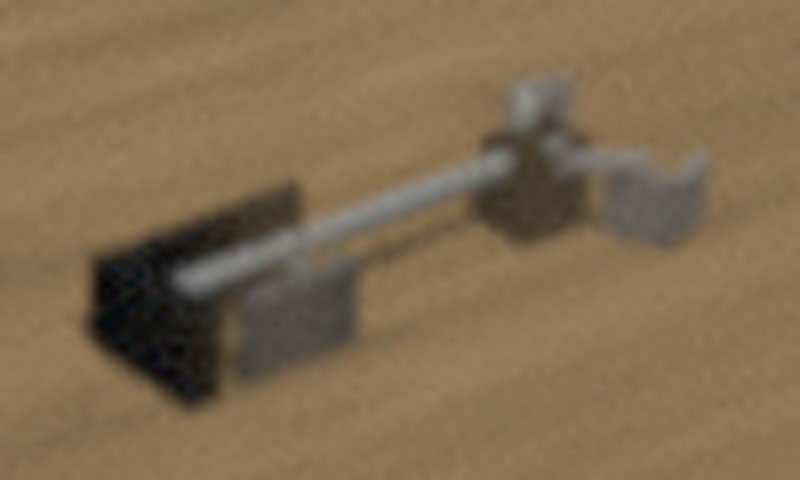

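View pics/c4.png

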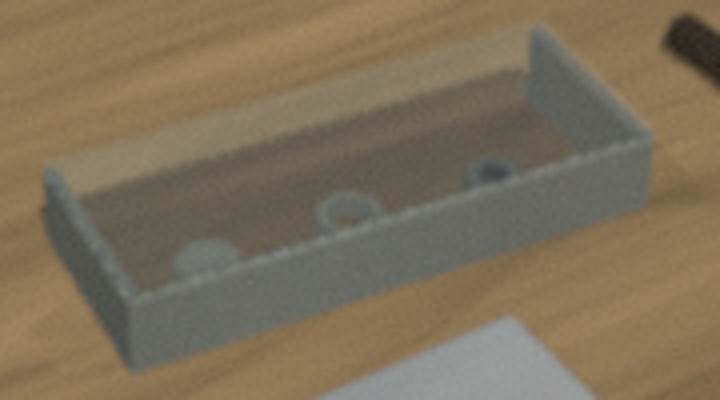

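```bash
cat > m.py <<'E'
from h import *
import pickle
np.set_printoptions(precision=4,suppress=True)
S=pickle.load(open('side0.pkl','rb'));C=pickle.load(open('scene0.pkl','rb'))
def s1(u,v):return 235+u/10,165+v/10
def s2(u,v):return 340+u/5,195+v/5
def s3(u,v):return 350+u/8,165+v/8
def s4(u,v):return 270+u/4,240+v/4
E
python3 - <<'E'
from m import *
print('block bottom rear', px(S,*s1(225,545),z=0),px(S,*s1(438,535),z=0))
print('block top rear', px(S,*s1(215,415),z=.036),px(S,*s1(430,405),z=.036))
print('tube back/front',px(S,*s1(315,400),z=.0345),px(S,*s1(275,190),z=.0345))
print('scene tube',px(C,*s3(190,275),z=.0345),px(C,*s3(500,160),z=.0345))
print('scene block bottom', px(C,*s3(90,325),z=0),px(C,*s3(195,408),z=0))
print('gear', px(S,*s2(312,398),z=.010),px(C,*s4(208,250),z=.014))
print('spacer', px(S,*s2(273,298),z=.014),px(C,*s4(350,210),z=.014))
print('nut', px(S,*s2(254,200),z=.014),px(C,*s4(492,172),z=.014))
print('riser side: top corners',[px(S,*s2(*p),z=.056) for p in ((108,70),(335,72),(478,432),(183,425))])
print('riser side: bot corners',[px(S,*s2(*p),z=.0) for p in ((175,525),(467,525))])
print('riser scene: top',[px(C,*s4(*p),z=.056) for p in ((540,28),(652,138),(135,298),(48,168))])
print('tray side',[px(S,*p,z=.014) for p in ((332,356),(406,387),(371,450),(290,405))])
print('tray scene',[px(C,*p,z=.014) for p in ((136,291),(199,291),(186,335),(121,333))])
print('bolt',px(S,429,327,z=0), px(C,261,337,z=0))
E
```

```text
block bottom rear [0.3688 0.2059 0.    ] [0.4263 0.2073 0.    ]
block top rear [0.3678 0.2124 0.036 ] [0.4253 0.2142 0.036 ]
tube back/front [0.3945 0.2225 0.0345] [0.3848 0.3638 0.0345]
scene tube [0.3988 0.2306 0.0345] [0.3897 0.3704 0.0345]
scene block bottom [0.3617 0.2152 0.    ] [ 0.4258  0.2159 -0.    ]
gear [ 0.6859 -0.0941  0.01  ] [ 0.6782 -0.0966  0.014 ]
spacer [ 0.6877 -0.0188  0.014 ] [ 0.6895 -0.011   0.014 ]
nut [0.7017 0.0716 0.014 ] [0.7028 0.0771 0.014 ]
riser side: top corners [array([0.6375, 0.1377, 0.056 ]), array([0.7542, 0.1267, 0.056 ]), array([ 0.7223, -0.1863,  0.056 ]), array([ 0.6066, -0.1718,  0.056 ])]
riser side: bot corners [array([ 0.6097, -0.1643,  0.    ]), array([ 0.7302, -0.1747,  0.    ])]
riser scene: top [array([0.6484, 0.1482, 0.056 ]), array([0.765 , 0.1378, 0.056 ]), array([ 0.7337, -0.1715,  0.056 ]), array([ 0.6166, -0.1615,  0.056 ])]
tray side [array([ 0.4973, -0.3261,  0.014 ]), array([ 0.6052, -0.4035,  0.014 ]), array([ 0.5264, -0.5063,  0.014 ]), array([ 0.4199, -0.4209,  0.014 ])]
tray scene [array([ 0.4276, -0.4384,  0.014 ]), array([ 0.5012, -0.3155,  0.014 ]), array([ 0.6226, -0.3889,  0.014 ]), array([ 0.5476, -0.5032,  0.014 ])]
bolt [ 0.6944 -0.2542  0.    ] [ 0.6936 -0.2529  0.    ]
```

Run:
```python
from m import *
for n,c in(('S',S),('C',C)):
    for p in ([(300,350),(330,300),(200,330)] if n=='S' else [(300,220),(220,300),(330,200)]): print(n,p,px(c,*p))
print('tray floor',px(S,350,400),px(C,160,312))
# point cloud above table in the riser/reacher regions
for n,c in(('S',S),('C',C)):
    v,u=np.mgrid[:480,:640];Z=c['range_z']
    P=np.stack([(u-c['cx'])/c['fx']*Z,(v-c['cy'])/c['fy']*Z,Z],-1)@c['T'][:3,:3].T+c['T'][:3,3]
    m=(Z>0)
    def reg(x0,x1,y0,y1,z0,z1):
        k=m&(P[...,0]>x0)&(P[...,0]<x1)&(P[...,1]>y0)&(P[...,1]<y1)&(P[...,2]>z0)&(P[...,2]<z1); return P[k]
    for nm,b in (('riser',(.58,.80,-.22,.19,.045,.07)),('reach',(.33,.46,.17,.42,.006,.06)),('bolt',(.66,.73,-.29,-.22,.02,.08)),('jar',(.6,.8,.15,.3,.07,.1))):
        q=reg(*b); 
        if len(q): print(n,nm,len(q),q.min(0),q.max(0),q.mean(0)); 
        if nm=='riser': 
            rect=cv2.minAreaRect(q[:,:2].astype(np.float32)*1000); print(rect)
            np.save(f'r{n}.npy',q)
        if nm=='reach': np.save(f'k{n}.npy',q)
```

```text
S (300, 350) [ 0.4452 -0.2912 -0.0014]
S (330, 300) [ 0.5173 -0.1567  0.0003]
S (200, 330) [ 0.2632 -0.2234 -0.0007]
C (300, 220) [0.3387 0.0317 0.0002]
C (220, 300) [ 0.5372 -0.2811 -0.0013]
C (330, 200) [0.2922 0.1543 0.0018]
tray floor [ 0.514  -0.4123  0.0044] [ 0.5156 -0.4117  0.0057]
S riser 4058 [ 0.6079 -0.1786  0.045 ] [0.7564 0.1528 0.059 ] [ 0.679  -0.0409  0.0546]
((682.9901123046875, -11.290084838867188), (328.51177978515625, 120.93475341796875), 84.48429107666016)
S reach 652 [0.3364 0.2    0.006 ] [0.4251 0.4196 0.0375] [0.3885 0.29   0.0247]
S bolt 132 [ 0.6847 -0.2648  0.0205] [ 0.6964 -0.2507  0.0615] [ 0.6899 -0.2588  0.0436]
C riser 5431 [ 0.6072 -0.1737  0.045 ] [0.7602 0.1581 0.0614] [ 0.6891 -0.0172  0.0553]
((682.9951171875, -8.447677612304688), (322.54840087890625, 131.76002502441406), 83.73029327392578)
C reach 891 [0.3383 0.204  0.006 ] [0.4302 0.4189 0.0429] [0.3959 0.2926 0.0263]
C bolt 100 [ 0.6855 -0.2589  0.0201] [ 0.7004 -0.2451  0.0623] [ 0.6951 -0.2528  0.0438]
```

```bash
cat > plan.py <<'E'
from h import *
from scipy.spatial.transform import Rotation as Ro
import sys
# usage: plan.py x y z yaw n opening
x,y,z,yaw,n,op=map(float,sys.argv[1:7]); n=int(n)
o=status.get_obs(); R=np.array(o['ee_rot']).reshape(3,3); p=np.array(o['tcp_pos'])
a=np.radians(yaw); Rt=np.array([[np.cos(a),np.sin(a),0],[np.sin(a),-np.cos(a),0],[0,0,-1]])
rv=Ro.from_matrix(R.T@Rt).as_rotvec()
g=np.array([x,y,z]); print('from',p.round(4),'yaw',np.degrees(np.arctan2(R[1,0],R[0,0])).round(2),'rv',np.degrees(rv).round(2),'t',o['time_s'])
rows=[]
for i in range(n):
    Ri=R@Ro.from_rotvec(rv*i/n).as_matrix()
    d=Ri.T@((g-p)/n); rows.append([op]+[round(float(k),4) for k in d]+[round(float(k),2) for k in np.degrees(rv)/n])
for i in range(0,n,5): print(str([rows[i:i+5]]).replace(' ',''))
E
python3 plan.py 0.40 0.20 0.25 94 9 0.0919
```

```text
from [0.2414 0.5213 0.2139] yaw 155.15 rv [-8.000e-02  3.000e-02  6.115e+01] t 0.15
[[[0.0919,-0.031,-0.025,-0.004,-0.01,0.0,6.79],[0.0919,-0.0337,-0.0212,-0.004,-0.01,0.0,6.79],[0.0919,-0.036,-0.017,-0.004,-0.01,0.0,6.79],[0.0919,-0.0378,-0.0126,-0.004,-0.01,0.0,6.79],[0.0919,-0.039,-0.0081,-0.004,-0.01,0.0,6.79]]]
[[[0.0919,-0.0397,-0.0034,-0.004,-0.01,0.0,6.79],[0.0919,-0.0398,0.0013,-0.004,-0.01,0.0,6.79],[0.0919,-0.0394,0.006,-0.004,-0.01,0.0,6.79],[0.0919,-0.0384,0.0106,-0.004,-0.01,0.0,6.79]]]
```

Emit:
{"op": "arm_command", "data": {"motion": [[[0.0919, -0.031, -0.025, -0.004, 0, 0, 6.8], [0.0919, -0.034, -0.021, -0.004, 0, 0, 6.8], [0.0919, -0.036, -0.017, -0.004, 0, 0, 6.8], [0.0919, -0.038, -0.0125, -0.004, 0, 0, 6.8], [0.0919, -0.039, -0.008, -0.004, 0, 0, 6.8]]], "grip_force": 7}}

```text
time_s: 0.65
tcp_pos: [0.3282, 0.3388, 0.2315]
ee_rot: [[-0.505, 0.863, -0.005], [0.863, 0.505, -0.004], [-0.001, -0.006, -1.0]]
contact_force: [1.2, 0.2, 0.7]
gripper_width: 1.001
```

Emit:
{"op": "arm_command", "data": {"motion": [[[0.0919, -0.04, -0.0035, -0.004, 0, 0, 6.8], [0.0919, -0.04, 0.0015, -0.004, 0, 0, 6.8], [0.0919, -0.039, 0.006, -0.004, 0, 0, 6.8], [0.0919, -0.038, 0.0105, -0.004, 0, 0, 6.8]]]}}

```text
time_s: 1.05
tcp_pos: [0.3966, 0.1884, 0.2475]
ee_rot: [[-0.036, 0.999, -0.005], [0.999, 0.036, -0.004], [-0.004, -0.005, -1.0]]
contact_force: [0.2, 1.5, -0.2]
gripper_width: 1.0
```

```bash
python3 plan.py 0.40 0.20 0.25 94 1 0.0919
```

```text
from [0.3966 0.1884 0.2475] yaw 92.05 rv [-0.29  0.2  -1.95] t 1.05
[[[0.0919,0.0114,0.0038,-0.0025,-0.29,0.2,-1.95]]]
```

Emit:
{"op": "arm_command", "data": {"motion": [[[0.0919, 0, 0, 0, -0.3, 0.2, -2], [0.0919, 0, 0, 0, 0, 0, 0]]]}}

```text
time_s: 1.25
tcp_pos: [0.3986, 0.184, 0.2479]
ee_rot: [[-0.061, 0.998, 0.001], [0.998, 0.061, -0.001], [-0.001, 0.001, -1.0]]
contact_force: [-0.8, -0.0, 0.1]
gripper_width: 1.004
```

Run:
```python
from h import *
import pickle
c=cap('wrist','w1.png'); pickle.dump(c,open('w1.pkl','wb'))
```

```text
(no output)
```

View pics/w1.png

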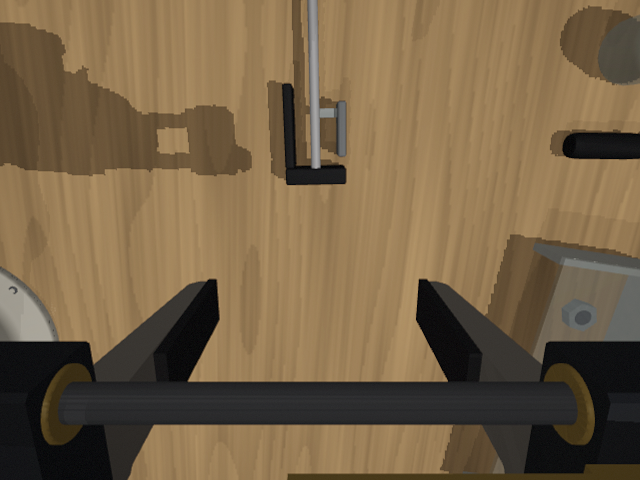

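Run:
```python
import cv2
i=cv2.imread('pics/w1.png')
cv2.imwrite('pics/w1c.png',cv2.resize(i[0:195,260:370],None,fx=3,fy=3,interpolation=cv2.INTER_CUBIC))
```

```text
(no output)
```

View pics/w1c.png

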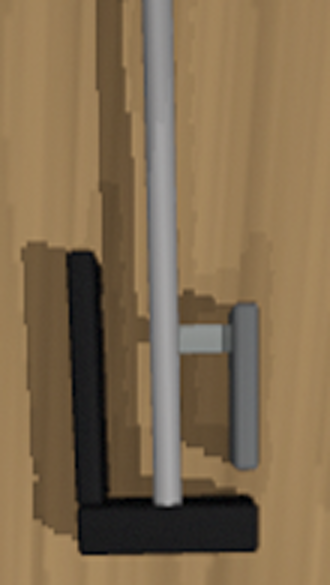

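Run:
```python
from h import *
import pickle
np.set_printoptions(precision=4,suppress=True)
c=pickle.load(open('w1.pkl','rb'))
f=lambda u,v,z:px(c,260+u/3,v/3,z)
print(c['T'][:3,3])
for n,u,v,z in (('palm f',66,255,.036),('palm b',79,500,.036),('trig f',257,305,.036),('trig b',257,468,.036),('tube f',160,0,.0345),('tube b',168,500,.0345),('rear l',80,552,.036),('rear r',257,552,.036)): print(n,f(u,v,z))
print(px(c,260+160/3,100),px(c,300,178),px(c,290,120),px(c,200,220))
```

```text
[0.3938 0.26   0.4183]
palm f [0.3604 0.2972 0.036 ]
palm b [0.3672 0.225  0.036 ]
trig f [0.4187 0.2865 0.036 ]
trig b [0.4225 0.2383 0.036 ]
tube f [0.3846 0.3671 0.0345]
tube b [0.3952 0.2266 0.0345]
rear l [0.3681 0.2087 0.036 ]
rear r [0.4246 0.2121 0.036 ]
[0.3892 0.2864 0.0324] [0.3806 0.215  0.0347] [0.3689 0.2675 0.0369] [0.2748 0.16   0.0015]
```

```bash
python3 plan.py 0.3925 0.2608 0.08 94.5 5 0.0919
```

```text
from [0.3986 0.1842 0.2478] yaw 93.49 rv [ 0.08  0.1  -1.01] t 1.3
[[[0.0919,0.0154,-0.0003,0.0335,0.02,0.02,-0.2],[0.0919,0.0154,-0.0003,0.0335,0.02,0.02,-0.2],[0.0919,0.0154,-0.0002,0.0336,0.02,0.02,-0.2],[0.0919,0.0154,-0.0001,0.0336,0.02,0.02,-0.2],[0.0919,0.0154,-0.0001,0.0336,0.02,0.02,-0.2]]]
```

Emit:
{"op": "arm_command", "data": {"motion": [[[0.0919, 0.0155, 0, 0.0335, 0, 0, -0.2], [0.0919, 0.0155, 0, 0.0335, 0, 0, -0.2], [0.0919, 0.0155, 0, 0.0335, 0, 0, -0.2], [0.0919, 0.0155, 0, 0.0335, 0, 0, -0.2], [0.0919, 0.0155, 0, 0.0335, 0, 0, -0.2]]]}}

```text
time_s: 1.8
tcp_pos: [0.3975, 0.267, 0.0805]
ee_rot: [[-0.08, 0.997, 0.015], [0.997, 0.08, 0.001], [-0.0, 0.015, -1.0]]
contact_force: [0.2, 0.8, 0.0]
gripper_width: 1.0
```

```bash
python3 plan.py 0.3925 0.2608 0.006 94.5 4 0.0919;python3 -c "
from h import *
import pickle
pickle.dump(cap('wrist','w2.png'),open('w2.pkl','wb'))"
```

```text
from [0.3975 0.267  0.0805] yaw 94.57 rv [0.88 0.   0.07] t 1.8
[[[0.0919,-0.0015,-0.0017,0.0186,0.22,0.0,0.02],[0.0919,-0.0015,-0.0016,0.0186,0.22,0.0,0.02],[0.0919,-0.0015,-0.0015,0.0186,0.22,0.0,0.02],[0.0919,-0.0015,-0.0014,0.0186,0.22,0.0,0.02]]]
```

View pics/w2.png

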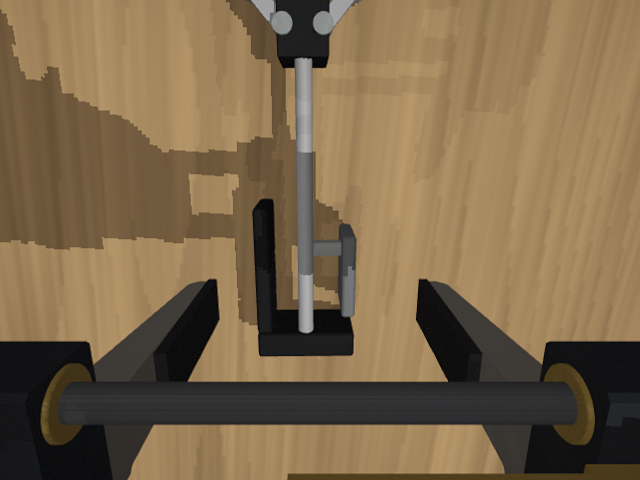

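Emit:
{"op": "arm_command", "data": {"motion": [[[0.0919, -0.0015, -0.0015, 0.0185, 0.3, 0, 0], [0.0919, -0.0015, -0.0015, 0.0185, 0.2, 0, 0], [0.0919, -0.0015, -0.0015, 0.0185, 0.2, 0, 0], [0.0919, -0.0015, -0.0015, 0.0185, 0.2, 0, 0]]]}}

```text
time_s: 2.25
tcp_pos: [0.3863, 0.2643, -0.0001]
ee_rot: [[-0.089, 0.996, -0.009], [0.996, 0.089, -0.003], [-0.002, -0.009, -1.0]]
contact_force: [-27.2, -13.9, 159.8]
gripper_width: 0.983
```

```bash
python3 plan.py 0.3925 0.2608 0.005 94.5 1 0.0919;python3 -c "
from h import *
import pickle
pickle.dump(cap('wrist','w3.png'),open('w3.pkl','wb'))"
```

```text
from [ 3.863e-01  2.643e-01 -1.000e-04] yaw 95.1 rv [-0.54  0.1   0.6 ] t 2.25
[[[0.0919,-0.0041,0.0058,-0.0051,-0.54,0.1,0.6]]]
```

View pics/w3.png

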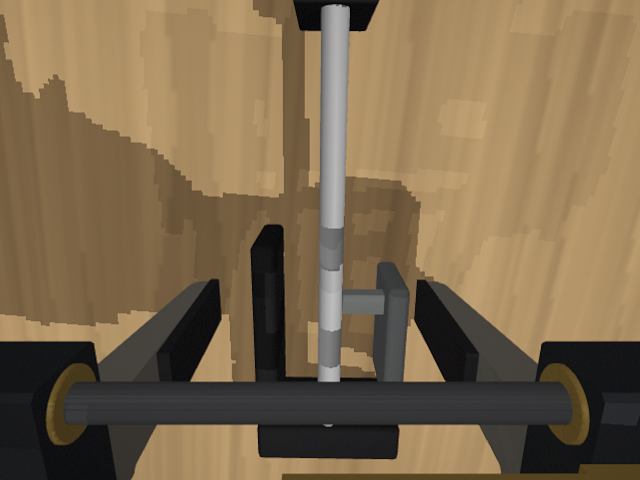

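The tips hit the table: the last descent rows overshot and the force reading was about 160 N, over the 120 N limit. I'll back off at once and slow down for every later approach.

Emit:
{"op": "arm_command", "data": {"motion": [[[0.0919, -0.002, 0.003, -0.006, -0.4, 0.1, 0.4], [0.0919, 0, 0, 0, 0, 0, 0]]]}}

```text
time_s: 2.5
tcp_pos: [0.3917, 0.2641, 0.0083]
ee_rot: [[-0.084, 0.996, 0.001], [0.996, 0.084, -0.0], [-0.0, 0.001, -1.0]]
contact_force: [0.6, -0.2, 0.9]
gripper_width: 1.0
```

```bash
python3 plan.py 0.3925 0.2608 0.006 94.5 1 0.0919; python3 -c "
from h import *
print(status.get_obs()['contact_force'])"
```

```text
from [0.3917 0.2641 0.0083] yaw 94.8 rv [0.04 0.   0.3 ] t 2.5
[[[0.0919,-0.0033,0.0005,0.0023,0.04,0.0,0.3]]]
[ 0.64703211 -0.22708086  0.88422163]
```

Emit:
{"op": "arm_command", "data": {"motion": [[[0.0919, -0.003, 0.0005, 0.002, 0, 0, 0.3], [0.07, 0, 0, 0, 0, 0, 0], [0.06, 0, 0, 0, 0, 0, 0], [0.054, 0, 0, 0, 0, 0, 0], [0.054, 0, 0, 0, 0, 0, 0]]], "grip_force": 7}}

```text
time_s: 3.0
tcp_pos: [0.3911, 0.2612, 0.0058]
ee_rot: [[-0.079, 0.997, -0.001], [0.997, 0.079, -0.001], [-0.0, -0.001, -1.0]]
contact_force: [0.4, 0.1, 0.2]
gripper_width: 0.674
```

```bash
python3 -c "
from h import *
import pickle
o=status.get_obs();print(o['contact_force'],o['gripper_width']*.0919,o['tcp_pos'])
pickle.dump(cap('wrist','w4.png'),open('w4.pkl','wb'))"
```

```text
[0.4490744  0.05910047 0.21036831] 0.06189642203065392 [0.39112046 0.26122851 0.00579298]
```

View pics/w4.png

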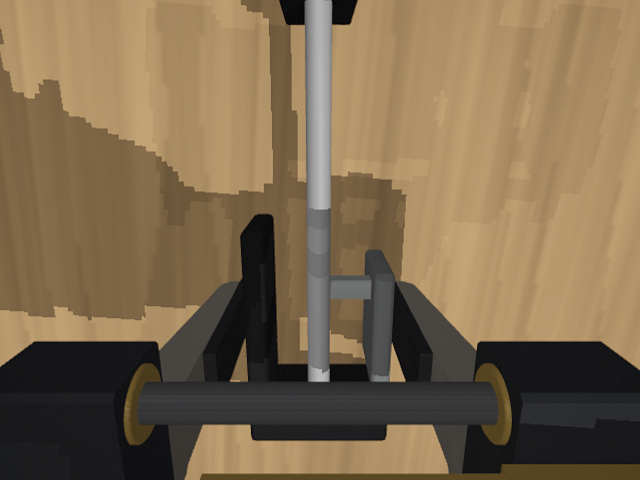

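Emit:
{"op": "arm_command", "data": {"motion": [[[0.05, 0, 0, 0, 0, 0, 0], [0.05, 0, 0, 0, 0, 0, 0], [0.05, 0, 0, 0, 0, 0, 0]]]}}

```text
time_s: 3.35
tcp_pos: [0.3912, 0.2612, 0.0058]
ee_rot: [[-0.079, 0.997, -0.001], [0.997, 0.079, -0.001], [-0.0, -0.001, -1.0]]
contact_force: [-0.1, -0.1, -0.1]
gripper_width: 0.634
```

```bash
python3 -c "
from h import *
o=status.get_obs();print(o['contact_force'],o['gripper_width']*.0919,o['tcp_pos'])"
```

```text
[-0.06163377 -0.05562844 -0.0794732 ] 0.058222288958802555 [0.39119619 0.26120983 0.00582776]
```

Emit:
{"op": "arm_command", "data": {"motion": [[[0.05, 0, 0, -0.005, 0, 0, 0], [0.05, 0, 0, -0.015, 0, 0, 0], [0.05, 0, 0, -0.02, 0, 0, 0], [0.05, 0, 0, -0.02, 0, 0, 0], [0.05, 0, 0, -0.02, 0, 0, 0]]], "grip_force": 8}}

```text
time_s: 3.85
tcp_pos: [0.3864, 0.2596, 0.0845]
ee_rot: [[-0.079, 0.997, -0.013], [0.997, 0.079, -0.004], [-0.003, -0.013, -1.0]]
contact_force: [-0.1, 1.2, -2.5]
gripper_width: 0.626
```

```bash
python3 -c "
from h import *
import pickle
o=status.get_obs();print(o['contact_force'],o['gripper_width']*.0919,o['tcp_pos'])
pickle.dump(cap('wrist','w5.png'),open('w5.pkl','wb'));cap('side','s5.png')
i=cv2.imread('pics/s5.png');cv2.imwrite('pics/s5c.png',cv2.resize(i[100:250,180:340],None,fx=4,fy=4))"
```

```text
[-0.10240996  1.22955187 -2.54304973] 0.057526344634091085 [0.38640187 0.25955434 0.08450278]
```

View pics/w5.png

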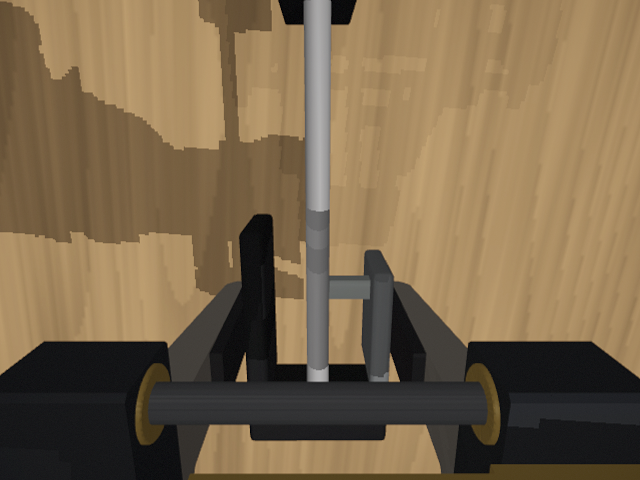

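View pics/s5c.png

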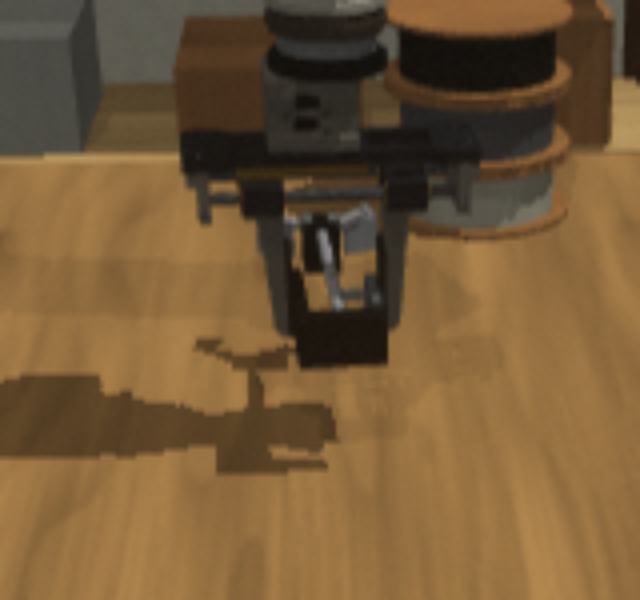

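```bash
python3 plan.py 0.53 -0.03 0.20 -6 15 0.05
```

```text
from [0.3891 0.2605 0.0866] yaw 94.55 rv [ -0.18   0.38 100.55] t 3.95
[[[0.05,-0.0201,0.0078,-0.0076,-0.01,0.03,6.7],[0.05,-0.019,0.0101,-0.0076,-0.01,0.03,6.7],[0.05,-0.0177,0.0122,-0.0076,-0.01,0.03,6.7],[0.05,-0.0162,0.0142,-0.0076,-0.01,0.03,6.7],[0.05,-0.0144,0.016,-0.0076,-0.01,0.03,6.7]]]
[[[0.05,-0.0124,0.0176,-0.0076,-0.01,0.03,6.7],[0.05,-0.0103,0.0189,-0.0076,-0.01,0.03,6.7],[0.05,-0.008,0.02,-0.0076,-0.01,0.03,6.7],[0.05,-0.0056,0.0208,-0.0076,-0.01,0.03,6.7],[0.05,-0.0031,0.0213,-0.0076,-0.01,0.03,6.7]]]
[[[0.05,-0.0006,0.0215,-0.0076,-0.01,0.03,6.7],[0.05,0.0019,0.0214,-0.0076,-0.01,0.03,6.7],[0.05,0.0044,0.0211,-0.0076,-0.01,0.03,6.7],[0.05,0.0068,0.0204,-0.0076,-0.01,0.03,6.7],[0.05,0.0092,0.0195,-0.0076,-0.01,0.03,6.7]]]
```

Emit:
{"op": "arm_command", "data": {"motion": [[[0.05, -0.02, 0.008, -0.02, 0, 0, 4], [0.05, -0.019, 0.01, -0.02, 0, 0, 6.7], [0.05, -0.018, 0.012, -0.02, 0, 0, 6.7], [0.05, -0.016, 0.014, -0.02, 0, 0, 6.7], [0.05, -0.014, 0.016, -0.02, 0, 0, 6.7]]]}}

```text
time_s: 4.45
tcp_pos: [0.4344, 0.1633, 0.1806]
ee_rot: [[0.456, 0.89, -0.021], [0.89, -0.456, -0.005], [-0.014, -0.017, -1.0]]
contact_force: [-0.6, 0.3, -1.7]
gripper_width: 0.632
```

Emit:
{"op": "arm_command", "data": {"motion": [[[0.05, -0.0125, 0.0175, -0.01, 0, 0, 6.7], [0.05, -0.0105, 0.019, -0.005, 0, 0, 6.7], [0.05, -0.008, 0.02, 0, 0, 0, 6.7], [0.05, -0.0055, 0.021, 0, 0, 0, 6.7], [0.05, -0.003, 0.021, 0, 0, 0, 6.7]]]}}

```text
time_s: 4.95
tcp_pos: [0.4849, 0.0633, 0.1925]
ee_rot: [[0.883, 0.468, -0.023], [0.468, -0.884, -0.004], [-0.022, -0.007, -1.0]]
contact_force: [0.6, 0.2, -1.6]
gripper_width: 0.634
```

```bash
python3 plan.py 0.53 -0.03 0.20 -6 5 0.05; python3 -c "
from h import *
o=status.get_obs();print(o['contact_force'],o['gripper_width']*.0919)"
```

```text
from [0.4849 0.0633 0.1925] yaw 27.91 rv [-3.00e-02  1.34e+00  3.39e+01] t 4.95
[[[0.05,-0.0008,0.0207,-0.0016,-0.01,0.27,6.78],[0.05,0.0017,0.0207,-0.0016,-0.01,0.27,6.78],[0.05,0.0041,0.0203,-0.0016,-0.01,0.27,6.78],[0.05,0.0065,0.0197,-0.0016,-0.01,0.27,6.78],[0.05,0.0088,0.0188,-0.0015,-0.01,0.27,6.78]]]
[ 0.62432379  0.19776321 -1.58380916] 0.05824130673747736
```

Emit:
{"op": "arm_command", "data": {"motion": [[[0.05, -0.001, 0.0205, -0.0015, 0, 0.3, 6.8], [0.05, 0.0015, 0.0205, -0.0015, 0, 0.3, 6.8], [0.05, 0.004, 0.02, -0.0015, 0, 0.3, 6.8], [0.05, 0.0065, 0.0185, -0.0015, 0, 0.3, 6.2], [0.05, 0.008, 0.014, -0.0015, 0, 0.3, 4.5]]]}}

```text
time_s: 5.45
tcp_pos: [0.5257, -0.0279, 0.1907]
ee_rot: [[0.997, -0.081, -0.008], [-0.081, -0.997, 0.004], [-0.008, -0.003, -1.0]]
contact_force: [-0.6, 0.2, -2.0]
gripper_width: 0.628
```

Emit:
{"op": "arm_command", "data": {"motion": [[[0.05, 0, 0, 0, 0, 0, 0], [0.05, 0, 0, 0, 0, 0, 0]]]}}

```text
time_s: 5.65
tcp_pos: [0.525, -0.0289, 0.188]
ee_rot: [[0.996, -0.083, -0.012], [-0.083, -0.997, 0.005], [-0.012, -0.004, -1.0]]
contact_force: [1.1, 1.1, -2.3]
gripper_width: 0.631
```

```bash
python3 plan.py 0.53 -0.03 0.20 -6 1 0.05; python3 -c "
from h import *
import pickle
pickle.dump(cap('wrist','w6.png'),open('w6.pkl','wb'))"
```

```text
from [ 0.525  -0.0289  0.188 ] yaw -4.75 rv [-0.21  0.7   1.25] t 5.65
[[[0.05,0.005,0.0006,-0.012,-0.21,0.7,1.25]]]
```

View pics/w6.png

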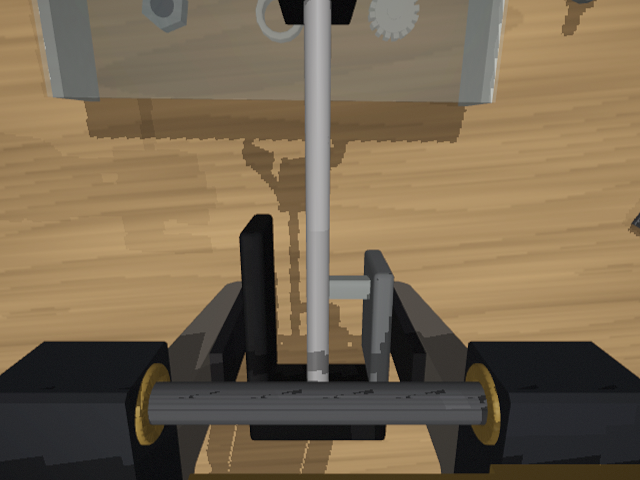

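```bash
python3 -c "
import cv2
i=cv2.imread('pics/w6.png');cv2.imwrite('pics/w6c.png',cv2.resize(i[0:110,240:440],None,fx=4,fy=4,interpolation=cv2.INTER_CUBIC))"
```

```text
(no output)
```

View pics/w6c.png

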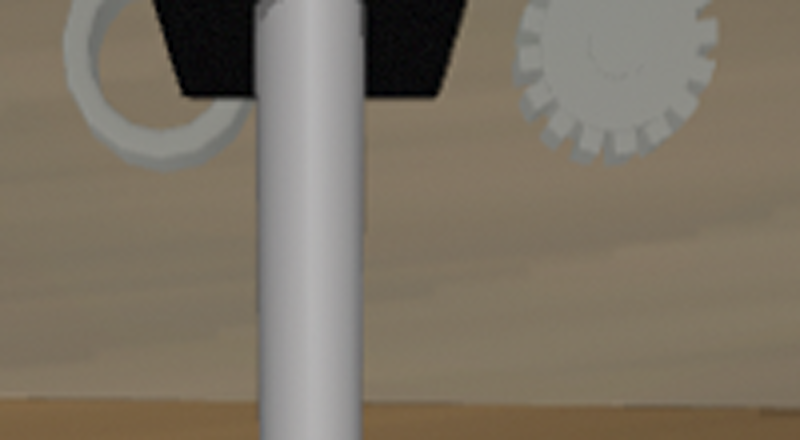

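Run:
```python
from h import *
import pickle
np.set_printoptions(precision=4,suppress=True)
c=pickle.load(open('w6.pkl','rb'))
f=lambda u,v,z:px(c,240+u/4,v/4,z)
print('cam',c['T'][:3,3])
print('gear',f(620,52,.014),'edges',f(523,52,.014),f(718,52,.014),f(620,152,.014))
print('spacer bottom',f(155,158,.014))
print('front edge top', px(c,52,97,.056),px(c,493,103,.056), px(c,240,99.5,.056))
print('wall inner', px(c,462,102,.05), px(c,98,99,.05))
```

```text
cam [ 0.6016 -0.035   0.3576]
gear [ 0.6802 -0.1005  0.014 ] edges [ 0.6817 -0.0819  0.014 ] [ 0.6786 -0.1193  0.014 ] [ 0.6627 -0.1     0.014 ]
spacer bottom [ 0.6692 -0.0091  0.014 ]
front edge top [0.6374 0.1536 0.056 ] [ 0.607  -0.1607  0.056 ] [0.6245 0.0197 0.056 ]
wall inner [ 0.6097 -0.1406  0.05  ] [0.634  0.1242 0.05  ]
```

```bash
python3 plan.py 0.363 -0.064 0.15 -5.5 6 0.05
```

```text
from [ 0.5249 -0.0288  0.188 ] yaw -4.73 rv [-0.2   0.7   0.77] t 5.7
[[[0.05,-0.0263,0.0081,0.0066,-0.03,0.12,0.13],[0.05,-0.0263,0.0082,0.0066,-0.03,0.12,0.13],[0.05,-0.0263,0.0082,0.0065,-0.03,0.12,0.13],[0.05,-0.0263,0.0083,0.0065,-0.03,0.12,0.13],[0.05,-0.0263,0.0083,0.0064,-0.03,0.12,0.13]]]
[[[0.05,-0.0263,0.0084,0.0064,-0.03,0.12,0.13]]]
```

Emit:
{"op": "arm_command", "data": {"motion": [[[0.05, -0.026, 0.008, 0.0065, 0, 0.2, 0.2], [0.05, -0.026, 0.008, 0.0065, 0, 0.2, 0.2], [0.05, -0.026, 0.008, 0.0065, 0, 0.1, 0.1], [0.05, -0.026, 0.008, 0.0065, 0, 0.1, 0.1], [0.05, -0.026, 0.008, 0.0065, 0, 0.1, 0.1]]]}}

```text
time_s: 6.2
tcp_pos: [0.3882, -0.0536, 0.1535]
ee_rot: [[0.997, -0.08, 0.001], [-0.08, -0.997, 0.005], [0.0, -0.005, -1.0]]
contact_force: [-0.6, -0.6, -1.7]
gripper_width: 0.629
```

Emit:
{"op": "arm_command", "data": {"motion": [[[0.05, -0.02, 0.006, 0.015, 0, 0, 0], [0.05, 0, 0, 0.03, 0, 0, 0], [0.05, 0, 0, 0.03, 0, 0, 0], [0.05, 0, 0, 0.015, 0, 0, 0], [0.05, 0, 0, 0, 0, 0, 0]]]}}

```text
time_s: 6.7
tcp_pos: [0.3626, -0.0536, 0.0591]
ee_rot: [[0.998, -0.07, 0.001], [-0.07, -0.998, 0.005], [0.001, -0.005, -1.0]]
contact_force: [-0.6, 1.0, -2.0]
gripper_width: 0.63
```

```bash
python3 plan.py 0.363 -0.064 0.009 -5.5 5 0.05; python3 -c "
from h import *
o=status.get_obs();print(o['contact_force'],o['gripper_width']*.0919)"
```

```text
from [ 0.3626 -0.0536  0.0591] yaw -4.0 rv [-0.3  -0.04  1.5 ] t 6.7
[[[0.05,0.0002,0.0021,0.01,-0.06,-0.01,0.3],[0.05,0.0002,0.0021,0.01,-0.06,-0.01,0.3],[0.05,0.0002,0.0021,0.01,-0.06,-0.01,0.3],[0.05,0.0003,0.0021,0.01,-0.06,-0.01,0.3],[0.05,0.0003,0.0021,0.01,-0.06,-0.01,0.3]]]
[-0.55161964  1.00833124 -2.04769386] 0.05793597342105519
```

Emit:
{"op": "arm_command", "data": {"motion": [[[0.05, 0, 0.003, 0.01, -0.1, 0, 0.5], [0.05, 0, 0.003, 0.012, -0.1, 0, 0.5], [0.05, 0, 0.003, 0.01, -0.1, 0, 0.5], [0.05, 0, 0.002, 0.006, 0, 0, 0], [0.05, 0, 0, 0, 0, 0, 0]]]}}

```text
time_s: 7.2
tcp_pos: [0.3642, -0.065, 0.0217]
ee_rot: [[0.996, -0.092, 0.006], [-0.092, -0.996, -0.003], [0.006, 0.003, -1.0]]
contact_force: [-0.2, 1.3, -2.7]
gripper_width: 0.632
```

```bash
python3 plan.py 0.363 -0.064 0.009 -5.5 1 0.05; python3 -c "
from h import *
import pickle
o=status.get_obs();print(o['contact_force'],o['gripper_width']*.0919)
pickle.dump(cap('side','s7.png'),open('s7.pkl','wb'))
i=cv2.imread('pics/s7.png');cv2.imwrite('pics/s7c.png',cv2.resize(i[190:310,230:450],None,fx=3.6,fy=3.6,interpolation=cv2.INTER_CUBIC))"
```

```text
from [ 0.3642 -0.065   0.0217] yaw -5.28 rv [ 0.15 -0.37  0.22] t 7.2
[[[0.05,-0.0014,-0.0009,0.0127,0.15,-0.37,0.22]]]
[-0.20199003  1.34239749 -2.74367051] 0.0580790733839419
```

View pics/s7c.png

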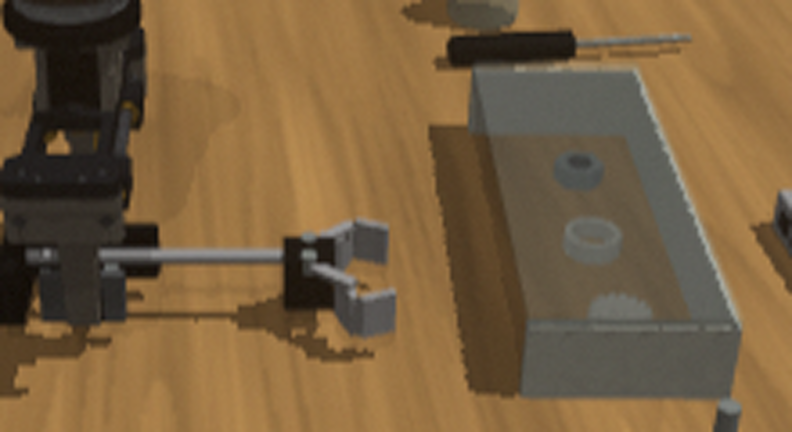

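Emit:
{"op": "arm_command", "data": {"motion": [[[0.05, -0.001, -0.001, 0.004, 0.1, -0.3, 0.2], [0.05, 0, 0, 0.004, 0, 0, 0], [0.05, 0, 0, 0.003, 0, 0, 0], [0.05, 0, 0, 0, 0, 0, 0], [0.05, 0, 0, 0, 0, 0, 0]]]}}

```text
time_s: 7.75
tcp_pos: [0.3652, -0.0644, 0.0118]
ee_rot: [[0.995, -0.095, 0.004], [-0.095, -0.995, -0.003], [0.005, 0.002, -1.0]]
contact_force: [0.4, 0.1, -2.2]
gripper_width: 0.629
```

```bash
python3 plan.py 0.5121 -0.0782 0.009 -5.5 8 0.05; python3 -c "
from h import *
import pickle
o=status.get_obs();print(o['contact_force'],o['gripper_width']*.0919)
c=cap('side','s8.png')
i=cv2.imread('pics/s8.png');cv2.imwrite('pics/s8c.png',cv2.resize(i[235:295,230:350],None,fx=6,fy=6,interpolation=cv2.INTER_CUBIC))"
```

```text
from [ 0.3652 -0.0644  0.0118] yaw -5.44 rv [ 0.13 -0.27  0.06] t 7.75
[[[0.05,0.0184,-0.0,0.0004,0.02,-0.03,0.01],[0.05,0.0184,-0.0,0.0004,0.02,-0.03,0.01],[0.05,0.0184,-0.0,0.0004,0.02,-0.03,0.01],[0.05,0.0184,-0.0,0.0004,0.02,-0.03,0.01],[0.05,0.0184,-0.0,0.0004,0.02,-0.03,0.01]]]
[[[0.05,0.0184,-0.0,0.0004,0.02,-0.03,0.01],[0.05,0.0184,-0.0,0.0004,0.02,-0.03,0.01],[0.05,0.0184,-0.0,0.0004,0.02,-0.03,0.01]]]
[ 0.39443312  0.08467428 -2.20153187] 0.057762547050473886
```

View pics/s8c.png

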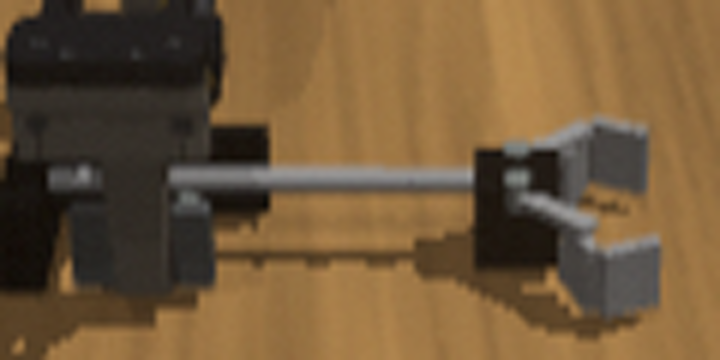

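Emit:
{"op": "arm_command", "data": {"motion": [[[0.05, 0.015, 0, 0.0004, 0, -0.1, 0], [0.05, 0.018, 0, 0.0004, 0, -0.1, 0], [0.05, 0.018, 0, 0.0004, 0, 0, 0], [0.05, 0.018, 0, 0, 0, 0, 0], [0.05, 0.012, 0, 0, 0, 0, 0]]]}}

```text
time_s: 8.3
tcp_pos: [0.4473, -0.0719, 0.0104]
ee_rot: [[0.995, -0.096, 0.0], [-0.096, -0.995, -0.002], [0.0, 0.002, -1.0]]
contact_force: [1.1, 0.2, -1.8]
gripper_width: 0.632
```

```bash
python3 plan.py 0.5121 -0.0782 0.009 -5.5 4 0.05; python3 -c "
from h import *
o=status.get_obs();print(o['contact_force'],o['gripper_width']*.0919)"
```

```text
from [ 0.4473 -0.0719  0.0104] yaw -5.49 rv [ 0.12 -0.01  0.01] t 8.3
[[[0.05,0.0163,0.0,0.0004,0.03,-0.0,0.0],[0.05,0.0163,0.0,0.0004,0.03,-0.0,0.0],[0.05,0.0163,0.0,0.0004,0.03,-0.0,0.0],[0.05,0.0163,0.0,0.0004,0.03,-0.0,0.0]]]
[ 1.06809171  0.17239504 -1.78991007] 0.05810160279141946
```

Emit:
{"op": "arm_command", "data": {"motion": [[[0.05, 0.012, 0, 0.0004, 0.1, 0, 0], [0.05, 0.014, 0, 0.0003, 0, 0, 0], [0.05, 0.012, 0, 0, 0, 0, 0], [0.05, 0.005, 0, 0, 0, 0, 0], [0.05, 0, 0, 0, 0, 0, 0]]]}}

```text
time_s: 8.8
tcp_pos: [0.4936, -0.0765, 0.01]
ee_rot: [[0.995, -0.095, 0.001], [-0.095, -0.995, -0.001], [0.001, 0.001, -1.0]]
contact_force: [-0.2, 0.2, -2.4]
gripper_width: 0.626
```

```bash
python3 plan.py 0.5121 -0.0782 0.009 -5.5 3 0.05; python3 -c "
from h import *
import pickle
o=status.get_obs();print(o['contact_force'],o['gripper_width']*.0919)
pickle.dump(cap('wrist','w9.png'),open('w9.pkl','wb'))
c=cap('side','s9.png');d=cap('scene','c9.png')
i=cv2.imread('pics/s9.png');a=cv2.resize(i[195:305,330:450],None,fx=5,fy=5,interpolation=cv2.INTER_CUBIC)
cv2.imwrite('pics/s9c.png',a)"
```

```text
from [ 0.4936 -0.0765  0.01  ] yaw -5.45 rv [ 0.03 -0.08  0.05] t 8.8
[[[0.05,0.0062,-0.0,0.0003,0.01,-0.03,0.02],[0.05,0.0062,-0.0,0.0003,0.01,-0.03,0.02],[0.05,0.0062,-0.0,0.0003,0.01,-0.03,0.02]]]
[-0.22849963  0.20141174 -2.36291827] 0.05752659418218701
```

View pics/s9c.png

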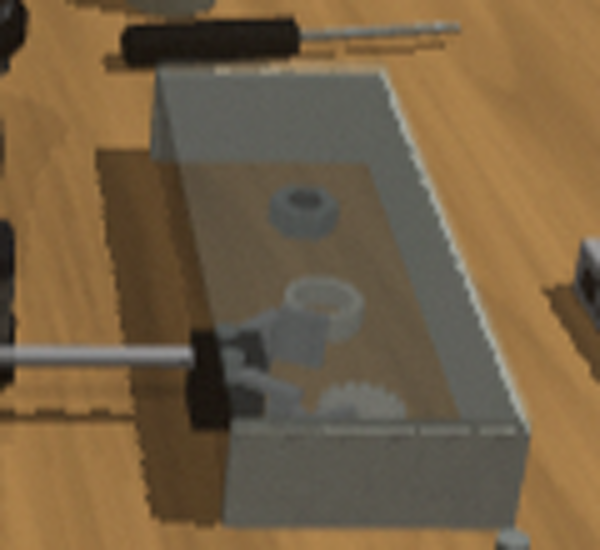

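View pics/w9.png

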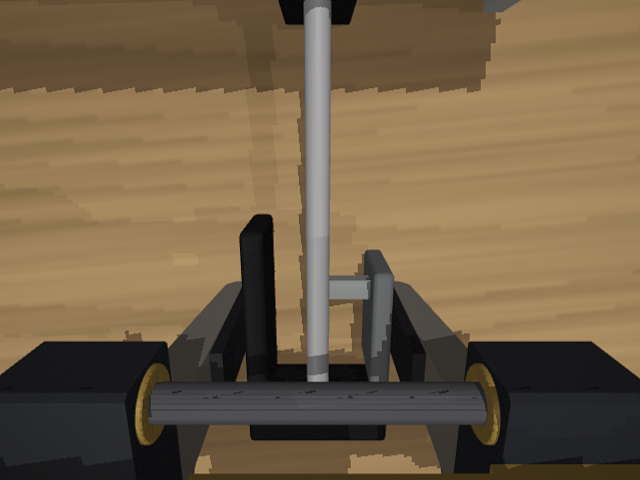

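Run:
```python
from m import *
h=np.array([.9955,-.095,0]);y=np.array([.095,.9955,0]);o=np.array([.4936,-.0765,.0042])
P=lambda a,b,z:o+a*h+b*y+[0,0,z]
crop=lambda p:((proj(S,p)-[330,195])*5).round(0)
for b in(32.5,-32.5):
  for z in(.002,.029): print(b,z,crop(P(.182,b/1000,z)))
print('gear',[crop(np.array([.6805+dx,-.1005+dy,.014])) for dx,dy in((0,0),(.019,0),(-.019,0),(0,.019))])
print('throat',crop(P(.147,.013,.036)),crop(P(.147,-.013,.036)))
```

```text
32.5 0.002 [324. 364.]
32.5 0.029 [330. 314.]
-32.5 0.002 [349. 450.]
-32.5 0.029 [356. 398.]
gear [array([355., 400.]), array([397., 397.]), array([312., 402.]), array([343., 375.])]
throat [260. 324.] [268. 358.]
```

Run:
```python
import cv2
i=cv2.imread('pics/s9.png');a=cv2.resize(i[245:290,360:430],None,fx=11,fy=11,interpolation=cv2.INTER_CUBIC);cv2.imwrite('pics/s9d.png',a)
i=cv2.imread('pics/c9.png');a=cv2.resize(i[270:330,280:360],None,fx=10,fy=10,interpolation=cv2.INTER_CUBIC);cv2.imwrite('pics/c9d.png',a)
```

```text
(no output)
```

View pics/s9d.png

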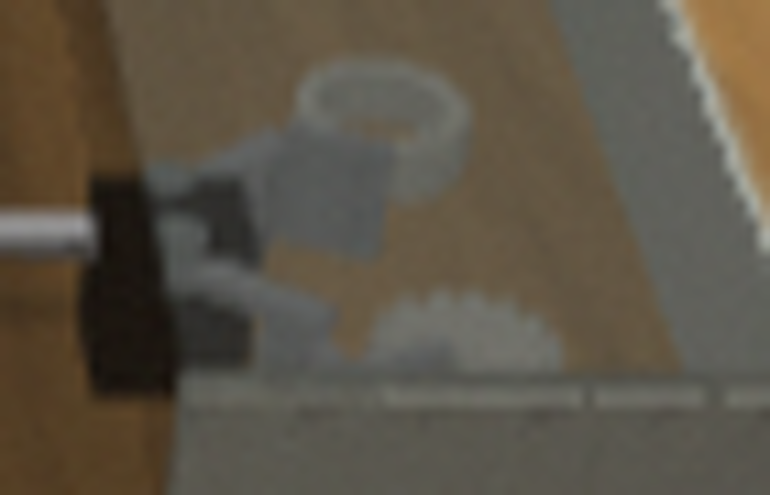

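View pics/c9d.png

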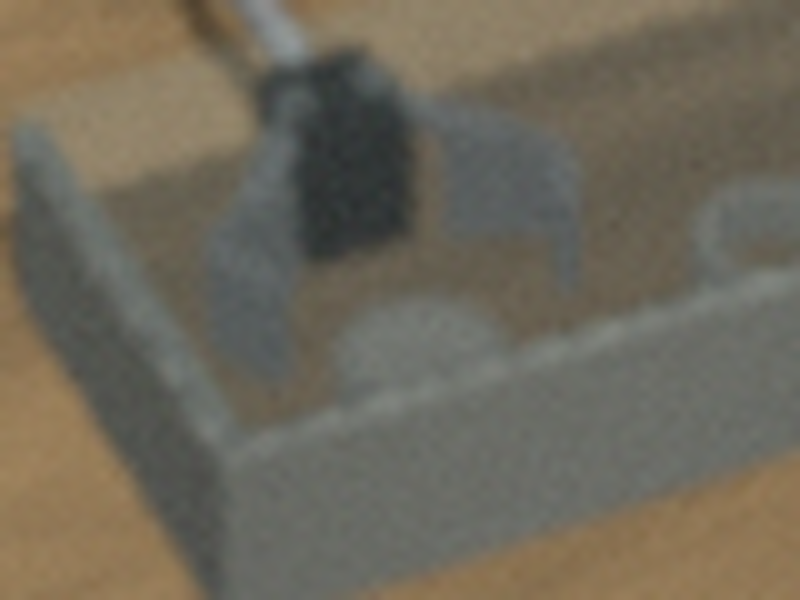

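Run:
```python
from m import *
h=np.array([.9955,-.095,0]);y=np.array([.095,.9955,0]);o=np.array([.4936,-.0765,.0042])
P=lambda a,b,z:o+a*h+b*y+[0,0,z]
cs=lambda p:((proj(S,p)-[360,245])*11).round(0)
cc=lambda p:((proj(C,p)-[280,270])*10).round(0)
for n,p in (('tipL lo',P(.182,.0325,.002)),('tipL hi',P(.182,.0325,.029)),('tipR lo',P(.182,-.0325,.002)),('tipR hi',P(.182,-.0325,.029)),('throat +y lo',P(.147,.013,.0)),('throat -y lo',P(.147,-.013,.0)),('throat +y hi',P(.147,.013,.036)),('throat-y hi',P(.147,-.013,.036))): print(n,cs(p),cc(p))
t=np.linspace(0,2*np.pi,9)[:-1]
for g in ((.6805,-.1005),(.684,-.1035)):
    print(g,'side',[tuple(cs(np.array([g[0]+.019*np.cos(a),g[1]+.019*np.sin(a),.014]))) for a in t[:5]])
    print(' scene',[tuple(cc(np.array([g[0]+.019*np.cos(a),g[1]+.019*np.sin(a),.014]))) for a in t])
```

```text
tipL lo [383. 251.] [556. 298.]
tipL hi [397. 141.] [556. 204.]
tipR lo [438. 440.] [289. 381.]
tipR hi [453. 326.] [286. 286.]
throat +y lo [225. 313.] [411. 237.]
throat -y lo [243. 388.] [306. 269.]
throat +y hi [241. 163.] [409. 113.]
throat-y hi [260. 237.] [303. 145.]
(0.6805, -0.1005) side [(np.float64(544.0), np.float64(324.0)), (np.float64(498.0), np.float64(287.0)), (np.float64(426.0), np.float64(275.0)), (np.float64(367.0), np.float64(294.0)), (np.float64(357.0), np.float64(334.0))]
 scene [(np.float64(454.0), np.float64(386.0)), (np.float64(494.0), np.float64(351.0)), (np.float64(484.0), np.float64(308.0)), (np.float64(432.0), np.float64(282.0)), (np.float64(367.0), np.float64(288.0)), (np.float64(327.0), np.float64(323.0)), (np.float64(335.0), np.float64(366.0)), (np.float64(387.0), np.float64(393.0))]
(0.684, -0.1035) side [(np.float64(566.0), np.float64(332.0)), (np.float64(520.0), np.float64(295.0)), (np.float64(447.0), np.float64(282.0)), (np.float64(388.0), np.float64(301.0)), (np.float64(378.0), np.float64(341.0))]
 scene [(np.float64(450.0), np.float64(400.0)), (np.float64(490.0), np.float64(364.0)), (np.float64(481.0), np.float64(321.0)), (np.float64(428.0), np.float64(296.0)), (np.float64(363.0), np.float64(302.0)), (np.float64(322.0), np.float64(336.0)), (np.float64(331.0), np.float64(380.0)), (np.float64(384.0), np.float64(407.0))]
```

Emit:
{"op": "arm_command", "data": {"motion": [[[0.05, 0.006, 0.0003, 0.0003, 0, -0.1, 0], [0.05, 0.006, 0.0003, 0.0003, 0, 0, 0], [0.05, 0.004, 0.0003, 0, 0, 0, 0], [0.05, 0.002, 0, 0, 0, 0, 0], [0.05, 0, 0, 0, 0, 0, 0]]]}}

```text
time_s: 9.45
tcp_pos: [0.5109, -0.0789, 0.0089]
ee_rot: [[0.995, -0.095, -0.002], [-0.095, -0.995, 0.0], [-0.002, 0.0, -1.0]]
contact_force: [-0.4, 0.2, -2.2]
gripper_width: 0.627
```

```bash
python3 plan.py 0.5142 -0.0795 0.009 -5.5 1 0.05; python3 -c "
from h import *
o=status.get_obs();print(o['contact_force'],o['gripper_width']*.0919)"
```

```text
from [ 0.5109 -0.0789  0.0089] yaw -5.47 rv [0.01 0.13 0.03] t 9.45
[[[0.05,0.0034,0.0003,-0.0001,0.01,0.13,0.03]]]
[-0.39967733  0.20878169 -2.16863002] 0.057621596162694806
```

Emit:
{"op": "arm_command", "data": {"motion": [[[0.05, 0.0035, 0, 0, 0, 0.1, 0], [0.05, 0, 0, 0, 0, 0, 0]]]}}

```text
time_s: 9.65
tcp_pos: [0.5146, -0.0792, 0.0088]
ee_rot: [[0.995, -0.095, -0.001], [-0.095, -0.995, -0.0], [-0.001, 0.0, -1.0]]
contact_force: [0.0, 0.2, -2.5]
gripper_width: 0.629
```

```bash
python3 plan.py 0.5142 -0.0795 0.009 -5.5 1 0.05
python3 - <<'E'
from h import *
import cv2
cap('side','s10.png');cap('scene','c10.png')
i=cv2.imread('pics/s10.png');a=cv2.resize(i[245:290,360:430],None,fx=8,fy=8,interpolation=cv2.INTER_CUBIC)
i=cv2.imread('pics/c10.png');b=cv2.resize(i[270:330,280:360],None,fx=6,fy=6,interpolation=cv2.INTER_CUBIC)
w=np.zeros((360,560+20,3),np.uint8);w[:360,:560]=a
cv2.imwrite('pics/s10d.png',a);cv2.imwrite('pics/c10d.png',b)
E
```

```text
from [ 0.5146 -0.0792  0.0088] yaw -5.47 rv [0.01 0.03 0.03] t 9.65
[[[0.05,-0.0003,0.0003,-0.0002,0.01,0.03,0.03]]]
```

View pics/s10d.png

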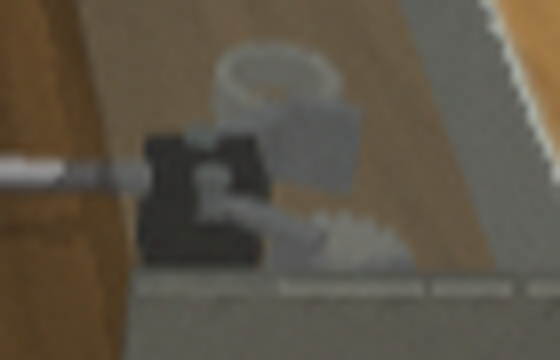

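View pics/c10d.png

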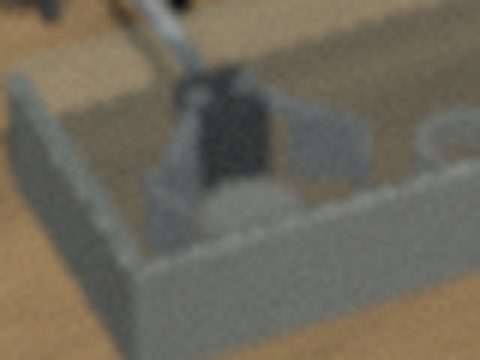

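Emit:
{"op": "arm_command", "data": {"motion": [[[0.055, 0, 0, 0, 0, 0, 0], [0.053, 0, 0, 0, 0, 0, 0], [0.051, 0, 0, 0, 0, 0, 0], [0.049, 0, 0, 0, 0, 0, 0], [0.048, 0, 0, 0, 0, 0, 0]]], "grip_force": 15}}

```text
time_s: 10.25
tcp_pos: [0.5136, -0.0789, 0.0086]
ee_rot: [[0.995, -0.095, -0.002], [-0.095, -0.995, 0.0], [-0.002, -0.0, -1.0]]
contact_force: [-0.5, -0.3, -2.1]
gripper_width: 0.53
```

Run:
```python
from h import *
o=status.get_obs();print(o['contact_force'],o['gripper_width']*.0919,o['tcp_pos'])
cap('scene','c11.png')
i=cv2.imread('pics/c11.png');b=cv2.resize(i[270:330,280:360],None,fx=6,fy=6,interpolation=cv2.INTER_CUBIC)
cv2.imwrite('pics/c11d.png',b)
```

```text
[-0.53421001 -0.28350962 -2.09812592] 0.04872255565767312 [ 0.51361119 -0.0789462   0.00856332]
```

View pics/c11d.png

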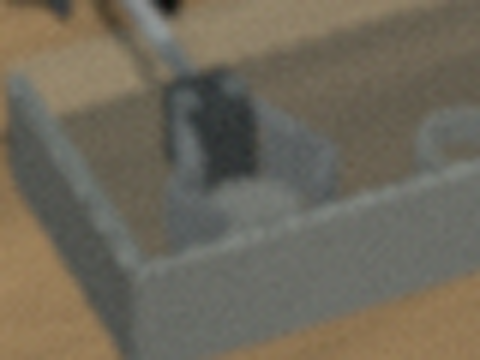

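Emit:
{"op": "arm_command", "data": {"motion": [[[0.047, 0, 0, 0, 0, 0, 0], [0.046, 0, 0, 0, 0, 0, 0], [0.045, 0, 0, 0, 0, 0, 0], [0.043, 0, 0, 0, 0, 0, 0], [0.043, 0, 0, 0, 0, 0, 0]]], "grip_force": 19}}

```text
time_s: 10.8
tcp_pos: [0.5137, -0.0789, 0.0086]
ee_rot: [[0.995, -0.095, -0.002], [-0.095, -0.995, 0.0], [-0.002, -0.0, -1.0]]
contact_force: [-0.7, 0.9, -1.9]
gripper_width: 0.499
```

Run:
```python
from h import *
o=status.get_obs();print(o['contact_force'],o['gripper_width']*.0919,o['tcp_pos'])
cap('scene','c12.png')
i=cv2.imread('pics/c12.png');b=cv2.resize(i[270:330,280:360],None,fx=6,fy=6,interpolation=cv2.INTER_CUBIC)
cv2.imwrite('pics/c12d.png',b)
```

```text
[-0.69778136  0.85578758 -1.85311356] 0.04587744138013241 [ 0.51366718 -0.07891122  0.00862564]
```

View pics/c12d.png

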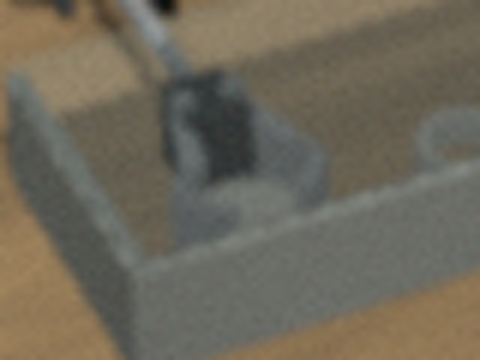

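Emit:
{"op": "arm_command", "data": {"motion": [[[0.043, 0, 0, 0, 0, 0, 0], [0.043, 0, 0, -0.002, 0, 0.1, 0], [0.043, 0, 0, -0.002, 0, 0, 0], [0.043, -0.005, 0, 0, 0, 0, 0], [0.043, -0.01, 0, 0, 0, 0, 0]]], "grip_force": 22}}

```text
time_s: 11.35
tcp_pos: [0.4988, -0.0777, 0.0132]
ee_rot: [[0.995, -0.095, 0.001], [-0.095, -0.995, -0.0], [0.001, 0.0, -1.0]]
contact_force: [-0.5, -0.3, -2.5]
gripper_width: 0.5
```

Emit:
{"op": "arm_command", "data": {"motion": [[[0.043, -0.015, 0, 0, 0, 0, 0], [0.043, -0.015, 0, 0, 0, 0, 0], [0.043, -0.015, 0, 0, 0, 0, 0], [0.043, -0.01, 0, 0, 0, 0, 0], [0.043, 0, 0, 0, 0, 0, 0]]]}}

```text
time_s: 11.85
tcp_pos: [0.4366, -0.0708, 0.012]
ee_rot: [[0.995, -0.095, -0.003], [-0.095, -0.995, 0.001], [-0.003, -0.001, -1.0]]
contact_force: [-0.3, 0.3, -1.6]
gripper_width: 0.497
```

```bash
python3 plan.py 0.37 -0.066 0.012 -5.5 5 0.043;python3 - <<'E'
from h import *
o=status.get_obs();print(o['contact_force'],o['gripper_width']*.0919,o['tcp_pos'])
cap('scene','c13.png');cap('side','s13.png')
i=cv2.imread('pics/c13.png');b=cv2.resize(i[230:330,240:370],None,fx=6,fy=6,interpolation=cv2.INTER_CUBIC)
cv2.imwrite('pics/c13d.png',b)
E
```

```text
from [ 0.4366 -0.0708  0.012 ] yaw -5.45 rv [-0.05  0.19  0.05] t 11.85
[[[0.043,-0.0134,0.0003,0.0,-0.01,0.04,0.01],[0.043,-0.0134,0.0003,0.0,-0.01,0.04,0.01],[0.043,-0.0134,0.0003,0.0,-0.01,0.04,0.01],[0.043,-0.0134,0.0003,0.0,-0.01,0.04,0.01],[0.043,-0.0134,0.0003,-0.0,-0.01,0.04,0.01]]]
[-0.27774918  0.30005302 -1.63356743] 0.045711006561406975 [ 0.43661407 -0.07075928  0.01195372]
```

View pics/c13d.png

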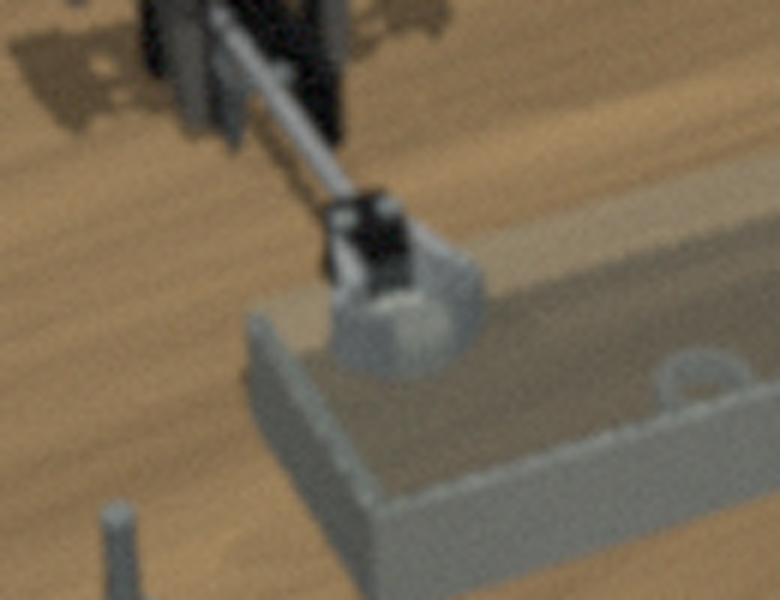

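The gear is caged and coming out with the jaws. I'll keep drawing it back.

Emit:
{"op": "arm_command", "data": {"motion": [[[0.043, -0.012, 0, 0, 0, 0.1, 0], [0.043, -0.018, 0, 0, 0, 0.1, 0], [0.043, -0.018, 0, 0, 0, 0, 0], [0.043, -0.015, 0, 0, 0, 0, 0], [0.043, -0.005, 0, 0, 0, 0, 0]]]}}

```text
time_s: 12.45
tcp_pos: [0.3729, -0.0663, 0.0137]
ee_rot: [[0.996, -0.094, 0.008], [-0.094, -0.996, -0.002], [0.008, 0.002, -1.0]]
contact_force: [-0.5, 0.2, -2.5]
gripper_width: 0.493
```

Emit:
{"op": "arm_command", "data": {"motion": [[[0.043, 0, 0, -0.005, 0, 0, 0], [0.043, 0, 0, -0.01, 0, 0, 0], [0.043, 0, 0, -0.015, 0, 0, 0], [0.043, 0, 0, -0.015, 0, 0, 0], [0.043, 0, 0, -0.005, 0, 0, 0]]]}}

```text
time_s: 12.95
tcp_pos: [0.3759, -0.0674, 0.0687]
ee_rot: [[0.995, -0.094, 0.012], [-0.094, -0.996, -0.004], [0.012, 0.003, -1.0]]
contact_force: [1.0, 0.3, -2.3]
gripper_width: 0.495
```

```bash
python3 plan.py 0.3623 -0.3147 0.07 -33 10 0.043;python3 - <<'E'
from h import *
o=status.get_obs();print(o['contact_force'],o['gripper_width']*.0919,o['tcp_pos'])
cap('scene','c14.png');cap('side','s14.png')
i=cv2.imread('pics/s14.png');b=cv2.resize(i[200:320,240:400],None,fx=4.5,fy=4.5,interpolation=cv2.INTER_CUBIC)
cv2.imwrite('pics/s14d.png',b)
i=cv2.imread('pics/c14.png');b=cv2.resize(i[200:300,220:350],None,fx=6,fy=6,interpolation=cv2.INTER_CUBIC)
cv2.imwrite('pics/c14d.png',b)
E
```

```text
from [ 0.3759 -0.0674  0.0687] yaw -5.41 rv [-1.000e-02 -7.200e-01  2.759e+01] t 12.95
[[[0.043,0.001,0.0248,-0.0,-0.0,-0.07,2.76],[0.043,0.0022,0.0247,-0.0,-0.0,-0.07,2.76],[0.043,0.0034,0.0245,-0.0,-0.0,-0.07,2.76],[0.043,0.0045,0.0244,-0.0001,-0.0,-0.07,2.76],[0.043,0.0057,0.0241,-0.0001,-0.0,-0.07,2.76]]]
[[[0.043,0.0069,0.0238,-0.0001,-0.0,-0.07,2.76],[0.043,0.008,0.0234,-0.0001,-0.0,-0.07,2.76],[0.043,0.0091,0.023,-0.0001,-0.0,-0.07,2.76],[0.043,0.0102,0.0226,-0.0001,-0.0,-0.07,2.76],[0.043,0.0113,0.0221,-0.0001,-0.0,-0.07,2.76]]]
[ 0.99707143  0.33413569 -2.34672245] 0.04548669614245523 [ 0.37588946 -0.06737209  0.06874201]
```

View pics/s14d.png

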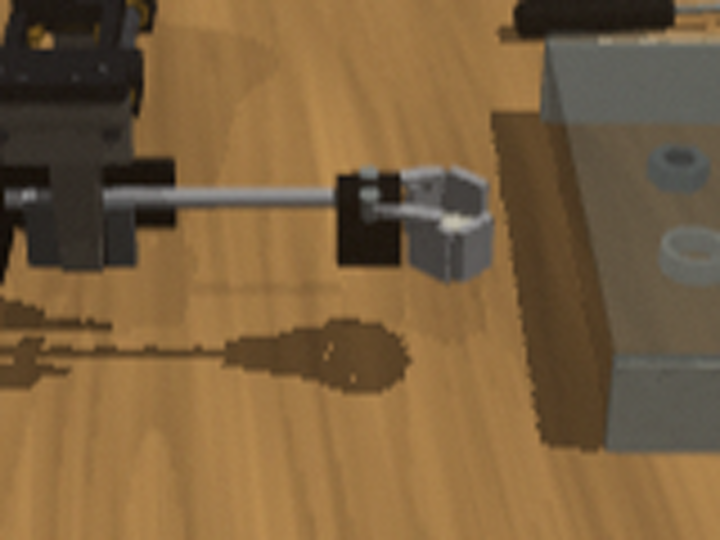

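View pics/c14d.png

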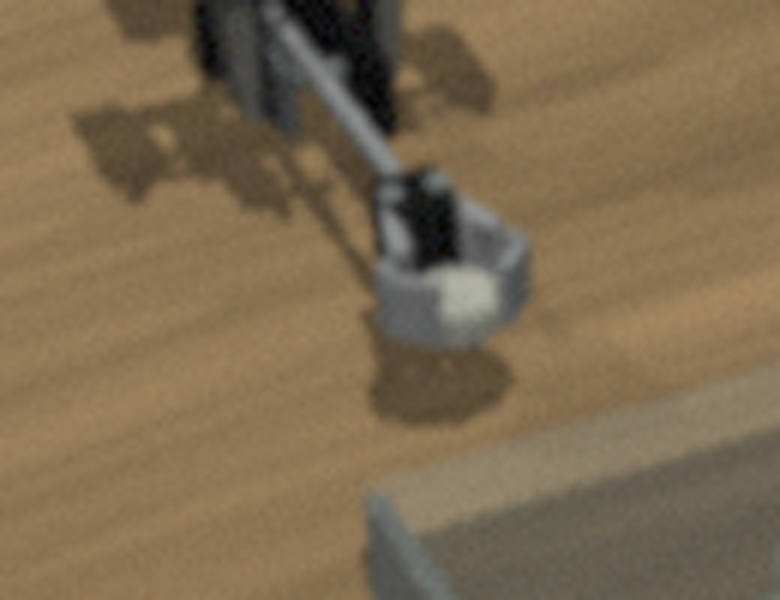

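```bash
python3 plan.py 0.387 -0.321 0.10 -33 11 0.043
```

```text
from [ 0.3755 -0.0672  0.0679] yaw -5.42 rv [-1.000e-02 -6.800e-01  2.758e+01] t 13.05
[[[0.043,0.0033,0.0229,-0.0028,-0.0,-0.06,2.51],[0.043,0.0042,0.0227,-0.0028,-0.0,-0.06,2.51],[0.043,0.0052,0.0225,-0.0028,-0.0,-0.06,2.51],[0.043,0.0062,0.0223,-0.0028,-0.0,-0.06,2.51],[0.043,0.0072,0.022,-0.0028,-0.0,-0.06,2.51]]]
[[[0.043,0.0081,0.0216,-0.0029,-0.0,-0.06,2.51],[0.043,0.0091,0.0213,-0.0029,-0.0,-0.06,2.51],[0.043,0.01,0.0208,-0.0029,-0.0,-0.06,2.51],[0.043,0.0109,0.0204,-0.0029,-0.0,-0.06,2.51],[0.043,0.0118,0.0199,-0.0029,-0.0,-0.06,2.51]]]
[[[0.043,0.0126,0.0193,-0.0029,-0.0,-0.06,2.51]]]
```

Emit:
{"op": "arm_command", "data": {"motion": [[[0.043, 0.003, 0.012, -0.003, 0, -0.1, 1.5], [0.043, 0.004, 0.02, -0.003, 0, -0.1, 2.5], [0.043, 0.005, 0.0225, -0.003, 0, -0.1, 2.5], [0.043, 0.006, 0.022, -0.003, 0, -0.1, 2.5], [0.043, 0.007, 0.022, -0.003, 0, -0.1, 2.5]]]}}

```text
time_s: 13.55
tcp_pos: [0.381, -0.1717, 0.0808]
ee_rot: [[0.954, -0.298, -0.003], [-0.298, -0.954, 0.001], [-0.003, -0.0, -1.0]]
contact_force: [0.1, 0.2, -1.6]
gripper_width: 0.497
```

Emit:
{"op": "arm_command", "data": {"motion": [[[0.043, 0.008, 0.0215, -0.003, 0, 0, 2.5], [0.043, 0.009, 0.021, -0.003, 0, 0, 2.5], [0.043, 0.01, 0.021, -0.003, 0, 0, 2.5], [0.043, 0.011, 0.018, -0.003, 0, 0, 2.5], [0.043, 0.011, 0.01, 0, 0, 0, 1.5]]]}}

```text
time_s: 14.05
tcp_pos: [0.3896, -0.285, 0.0902]
ee_rot: [[0.867, -0.499, -0.007], [-0.499, -0.867, 0.003], [-0.007, 0.0, -1.0]]
contact_force: [0.0, 0.1, -1.9]
gripper_width: 0.493
```

Emit:
{"op": "arm_command", "data": {"motion": [[[0.043, 0, 0, 0, 0, 0, 0]]]}}

```text
time_s: 14.15
tcp_pos: [0.3895, -0.2874, 0.0898]
ee_rot: [[0.865, -0.502, -0.007], [-0.502, -0.865, 0.003], [-0.007, 0.001, -1.0]]
contact_force: [-0.8, 0.8, -2.4]
gripper_width: 0.497
```

```bash
python3 plan.py 0.387 -0.321 0.07 -33 3 0.043;python3 - <<'E'
from h import *
import pickle
o=status.get_obs();print(o['contact_force'],o['gripper_width']*.0919,o['tcp_pos'])
pickle.dump(cap('wrist','w15.png'),open('w15.pkl','wb'))
cap('side','s15.png')
i=cv2.imread('pics/s15.png');b=cv2.resize(i[300:470,220:440],None,fx=3.5,fy=3.5,interpolation=cv2.INTER_CUBIC)
cv2.imwrite('pics/s15d.png',b)
E
```

```text
from [ 0.3895 -0.2874  0.0898] yaw -30.1 rv [0.05 0.41 2.9 ] t 14.15
[[[0.043,0.0049,0.0101,0.0066,0.02,0.14,0.97],[0.043,0.0051,0.01,0.0066,0.02,0.14,0.97],[0.043,0.0053,0.0099,0.0066,0.02,0.14,0.97]]]
[-0.78000841  0.77812243 -2.40770525] 0.045681278893021766 [ 0.38950269 -0.28737608  0.08984506]
```

View pics/w15.png

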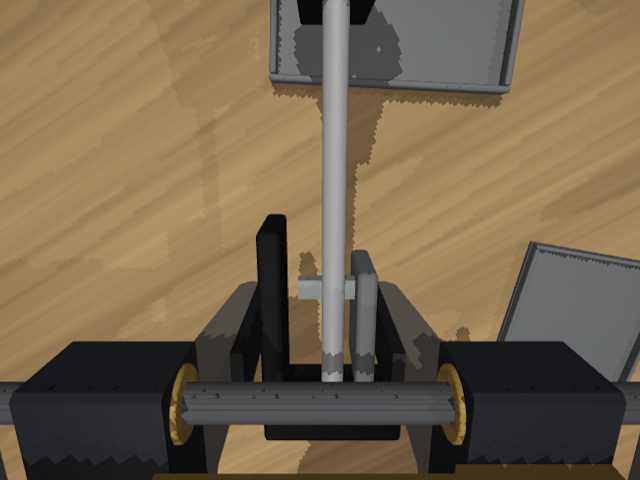

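View pics/s15d.png

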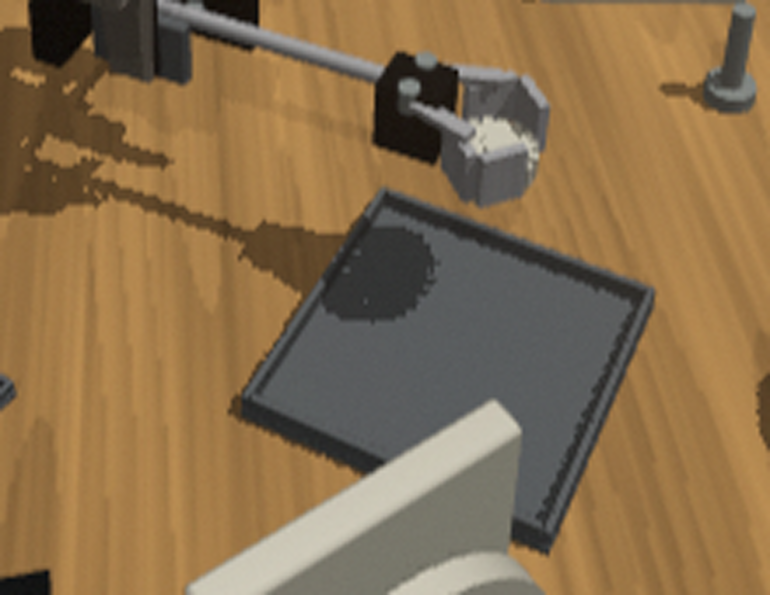

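Run:
```python
from h import *
import pickle
np.set_printoptions(precision=4,suppress=True)
c=pickle.load(open('w15.pkl','rb'))
a=px(c,270.5,83,.014);b=px(c,508,92,.014);b2=px(c,523,0,.014)
print(a,b,np.linalg.norm(a-b)); d=(b-a)/np.linalg.norm(b-a); ang=np.degrees(np.arctan2(d[1],d[0])); print('heading of normal',ang+90)
n=np.array([-d[1],d[0],0]); print('center',(a+b)/2+.07*n)
```

```text
[ 0.4906 -0.3139  0.014 ] [ 0.4173 -0.4306  0.014 ] 0.13781942380467055
heading of normal -32.15040694835035
center [ 0.5132 -0.4095  0.014 ]
```

```bash
python3 plan.py 0.381 -0.3195 0.055 -32 5 0.043
```

```text
from [ 0.389  -0.2851  0.0894] yaw -29.97 rv [-0.01  0.52  2.03] t 14.25
[[[0.043,0.0021,0.0068,0.0069,-0.0,0.1,0.41],[0.043,0.0022,0.0067,0.0069,-0.0,0.1,0.41],[0.043,0.0022,0.0067,0.0069,-0.0,0.1,0.41],[0.043,0.0022,0.0067,0.0069,-0.0,0.1,0.41],[0.043,0.0023,0.0067,0.0069,-0.0,0.1,0.41]]]
```

Emit:
{"op": "arm_command", "data": {"motion": [[[0.043, 0.002, 0.008, 0.005, 0, 0.1, 0.5], [0.043, 0.0025, 0.008, 0.007, 0, 0.1, 0.5], [0.043, 0.0025, 0.008, 0.007, 0, 0.1, 0.5], [0.043, 0.0025, 0.006, 0.007, 0, 0.1, 0.5], [0.043, 0, 0, 0.004, 0, 0, 0]]]}}

```text
time_s: 14.75
tcp_pos: [0.38, -0.3157, 0.0558]
ee_rot: [[0.848, -0.53, -0.003], [-0.53, -0.848, 0.003], [-0.004, -0.001, -1.0]]
contact_force: [-0.0, -0.3, -2.2]
gripper_width: 0.494
```

Emit:
{"op": "arm_command", "data": {"motion": [[[0.043, 0, 0, 0, 0, 0, 0]]]}}

```text
time_s: 14.85
tcp_pos: [0.3795, -0.3151, 0.0547]
ee_rot: [[0.848, -0.53, -0.004], [-0.53, -0.848, 0.005], [-0.006, -0.002, -1.0]]
contact_force: [0.6, 0.3, -2.0]
gripper_width: 0.497
```

```bash
python3 plan.py 0.381 -0.3195 0.022 -32 4 0.043
```

```text
from [ 0.3795 -0.3151  0.0547] yaw -32.02 rv [-0.1   0.34 -0.02] t 14.85
[[[0.043,0.001,0.0007,0.0082,-0.03,0.08,-0.01],[0.043,0.0009,0.0007,0.0082,-0.03,0.08,-0.01],[0.043,0.0009,0.0007,0.0082,-0.03,0.08,-0.01],[0.043,0.0009,0.0007,0.0082,-0.03,0.08,-0.01]]]
```

Emit:
{"op": "arm_command", "data": {"motion": [[[0.043, 0.001, 0.001, 0.007, 0, 0.2, 0], [0.043, 0.001, 0.001, 0.008, 0, 0.1, 0], [0.043, 0.001, 0.001, 0.008, 0, 0, 0], [0.043, 0, 0, 0.005, 0, 0, 0], [0.043, 0, 0, 0, 0, 0, 0]]]}}

```text
time_s: 15.35
tcp_pos: [0.3807, -0.3189, 0.0242]
ee_rot: [[0.848, -0.529, 0.001], [-0.529, -0.848, 0.002], [-0.0, -0.002, -1.0]]
contact_force: [0.0, -0.0, -2.1]
gripper_width: 0.497
```

```bash
python3 plan.py 0.381 -0.3195 0.014 -32 3 0.043
```

```text
from [ 0.3807 -0.3189  0.0242] yaw -31.97 rv [-0.12  0.02  0.03] t 15.35
[[[0.043,0.0002,0.0001,0.0034,-0.04,0.01,0.01],[0.043,0.0002,0.0001,0.0034,-0.04,0.01,0.01],[0.043,0.0002,0.0001,0.0034,-0.04,0.01,0.01]]]
```

Emit:
{"op": "arm_command", "data": {"motion": [[[0.043, 0, 0, 0.003, -0.1, 0, 0], [0.043, 0, 0, 0.003, 0, 0, 0], [0.043, 0, 0, 0.002, 0, 0, 0], [0.043, 0, 0, 0, 0, 0, 0]]]}}

```text
time_s: 15.75
tcp_pos: [0.3811, -0.319, 0.0158]
ee_rot: [[0.849, -0.529, 0.0], [-0.529, -0.849, -0.0], [0.0, 0.0, -1.0]]
contact_force: [0.2, -0.5, -3.1]
gripper_width: 0.494
```

Emit:
{"op": "arm_command", "data": {"motion": [[[0.043, 0, 0, 0.001, 0, 0, 0], [0.043, 0, 0, 0.0005, 0, 0, 0], [0.043, 0, 0, 0, 0, 0, 0]]]}}

```text
time_s: 16.05
tcp_pos: [0.3813, -0.3193, 0.0146]
ee_rot: [[0.849, -0.529, 0.001], [-0.529, -0.849, -0.001], [0.001, 0.0, -1.0]]
contact_force: [0.2, 0.1, -1.9]
gripper_width: 0.5
```

```bash
python3 plan.py 0.381 -0.3195 0.0126 -32 1 0.043;python3 - <<'E'
from h import *
cap('side','s16.png')
i=cv2.imread('pics/s16.png');b=cv2.resize(i[320:440,260:420],None,fx=5,fy=5,interpolation=cv2.INTER_CUBIC)
cv2.imwrite('pics/s16d.png',b)
E
```

```text
from [ 0.3813 -0.3193  0.0146] yaw -31.95 rv [ 0.02 -0.06  0.05] t 16.05
[[[0.043,-0.0002,0.0003,0.002,0.02,-0.06,0.05]]]
```

View pics/s16d.png

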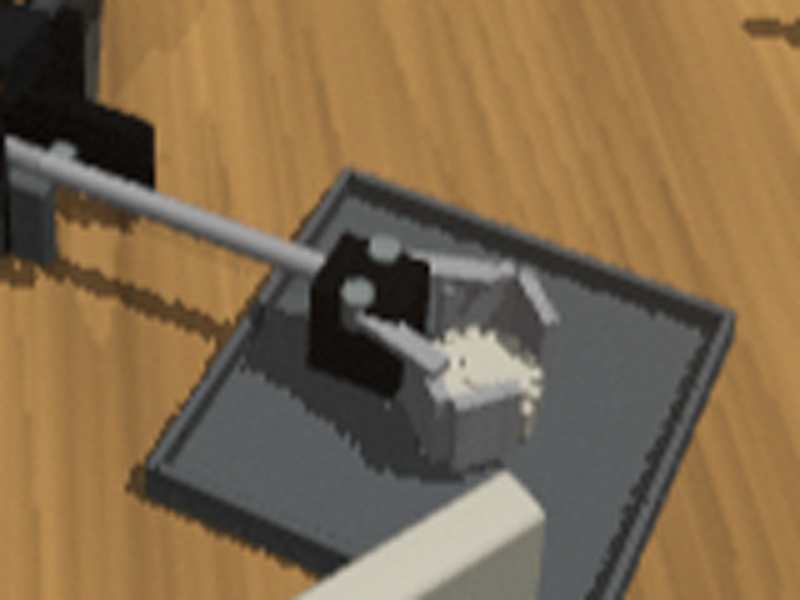

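Emit:
{"op": "arm_command", "data": {"motion": [[[0.043, 0, 0, 0.001, 0, 0, 0], [0.043, 0, 0, 0.0005, 0, 0, 0], [0.043, 0, 0, 0.0005, 0, 0, 0], [0.043, 0, 0, 0, 0, 0, 0]]]}}

```text
time_s: 16.5
tcp_pos: [0.3814, -0.3195, 0.0126]
ee_rot: [[0.849, -0.529, 0.001], [-0.529, -0.849, -0.001], [0.001, 0.001, -1.0]]
contact_force: [-0.0, -0.5, -1.2]
gripper_width: 0.496
```

Emit:
{"op": "arm_command", "data": {"motion": [[[0.043, 0, 0, 0.0005, 0, 0, 0], [0.043, 0, 0, 0, 0, 0, 0]]]}}

```text
time_s: 16.7
tcp_pos: [0.3814, -0.3196, 0.0121]
ee_rot: [[0.849, -0.529, 0.001], [-0.529, -0.849, -0.001], [0.002, 0.001, -1.0]]
contact_force: [-0.8, -0.6, -2.7]
gripper_width: 0.493
```

Emit:
{"op": "arm_command", "data": {"motion": [[[0.043, 0, 0, 0.0005, 0, 0, 0], [0.043, 0, 0, 0, 0, 0, 0], [0.043, 0, 0, 0, 0, 0, 0]]]}}

```text
time_s: 17.0
tcp_pos: [0.3816, -0.3197, 0.0119]
ee_rot: [[0.849, -0.529, 0.001], [-0.529, -0.849, -0.002], [0.002, 0.001, -1.0]]
contact_force: [-0.1, 1.4, -1.8]
gripper_width: 0.5
```

Run:
```python
from h import *
F=[]
for k in range(4):
    c=cap('side','s17.png'); F.append(status.get_obs()['contact_force'][2])
print(F)
i=cv2.imread('pics/s17.png');b=cv2.resize(i[360:430,320:390],None,fx=8,fy=8,interpolation=cv2.INTER_CUBIC)
cv2.imwrite('pics/s17d.png',b)
```

```text
[np.float64(-1.1793920646382046), np.float64(-0.6835072084370174), np.float64(-1.4126142178813306), np.float64(-1.047735833193956)]
```

View pics/s17d.png

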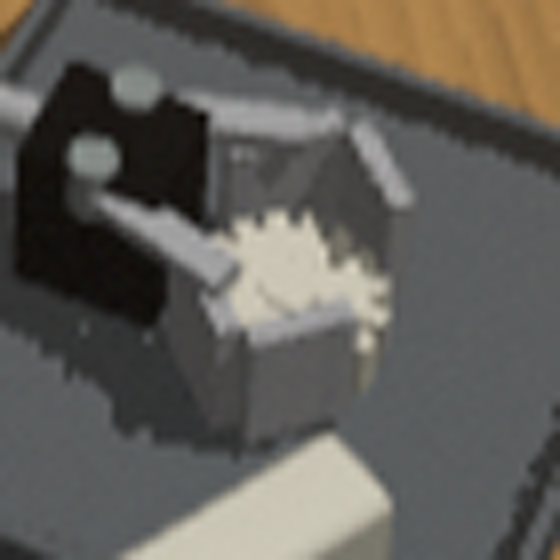

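Emit:
{"op": "arm_command", "data": {"motion": [[[0.0475, 0, 0, 0, 0, 0, 0], [0.049, 0, 0, 0, 0, 0, 0], [0.051, 0, 0, 0, 0, 0, 0], [0.053, 0, 0, 0, 0, 0, 0], [0.055, 0, 0, 0, 0, 0, 0]]]}}

```text
time_s: 17.7
tcp_pos: [0.3816, -0.3197, 0.0117]
ee_rot: [[0.849, -0.529, 0.001], [-0.529, -0.849, -0.002], [0.002, 0.001, -1.0]]
contact_force: [0.1, -1.0, -1.4]
gripper_width: 0.601
```

Emit:
{"op": "arm_command", "data": {"motion": [[[0.0565, 0, 0, 0, 0, 0, 0], [0.0575, 0, 0, 0, 0, 0, 0], [0.0575, 0, 0, 0, 0, 0, 0]]], "grip_force": 8}}

```text
time_s: 18.0
tcp_pos: [0.3816, -0.3197, 0.0117]
ee_rot: [[0.849, -0.529, 0.001], [-0.529, -0.849, -0.002], [0.002, 0.001, -1.0]]
contact_force: [0.8, -0.3, -1.6]
gripper_width: 0.627
```

Run:
```python
from h import *
c=cap('side','s18.png'); o=status.get_obs(); print(o['contact_force'],o['gripper_width']*.0919,o['tcp_pos'])
i=cv2.imread('pics/s18.png');b=cv2.resize(i[340:440,290:410],None,fx=6,fy=6,interpolation=cv2.INTER_CUBIC)
cv2.imwrite('pics/s18d.png',b)
```

```text
[ 0.9891767  -0.19890636 -1.85427881] 0.05812278603083971 [ 0.38157782 -0.31971988  0.01167946]
```

View pics/s18d.png

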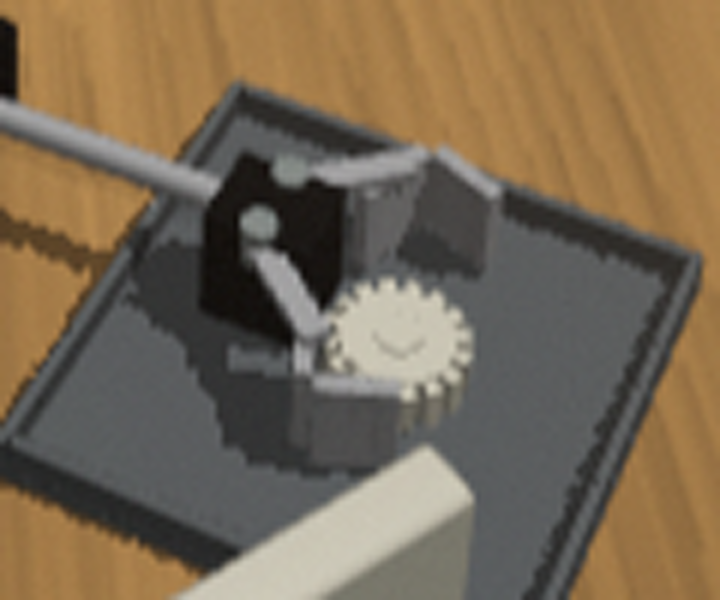

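Emit:
{"op": "arm_command", "data": {"motion": [[[0.05, 0, 0, 0, 0, 0, 0], [0.05, 0, 0.002, -0.0005, 0, 0, 0], [0.05, 0, 0.002, -0.0005, 0, 0, 0], [0.05, 0, 0, -0.004, 0, 0, 0], [0.05, 0, 0, -0.008, 0, 0, 0]]]}}

```text
time_s: 18.55
tcp_pos: [0.3786, -0.3227, 0.0244]
ee_rot: [[0.848, -0.529, -0.0], [-0.529, -0.848, 0.0], [-0.0, -0.0, -1.0]]
contact_force: [0.6, 0.1, -1.6]
gripper_width: 0.631
```

Emit:
{"op": "arm_command", "data": {"motion": [[[0.05, 0, 0, -0.015, 0, 0, 0], [0.05, 0, 0, -0.02, 0, 0, 0], [0.05, 0, 0, -0.02, 0, 0, 0], [0.05, 0, 0, -0.015, 0, 0, 0], [0.05, 0, 0, 0, 0, 0, 0]]]}}

```text
time_s: 19.05
tcp_pos: [0.3792, -0.3235, 0.1008]
ee_rot: [[0.848, -0.529, 0.002], [-0.529, -0.848, -0.003], [0.003, 0.001, -1.0]]
contact_force: [-0.3, -0.5, -1.7]
gripper_width: 0.628
```

```bash
python3 - <<'E'
from h import *
c=cap('side','s19.png'); o=status.get_obs(); print(o['contact_force'],o['gripper_width']*.0919,o['tcp_pos'])
i=cv2.imread('pics/s19.png');b=cv2.resize(i[280:460,200:420],None,fx=3.5,fy=3.5,interpolation=cv2.INTER_CUBIC)
cv2.imwrite('pics/s19d.png',b)
E
python3 plan.py 0.38 0.02 0.10 0 14 0.05
```

```text
[ 1.32174864  0.28494473 -2.507197  ] 0.057539076573040325 [ 0.37879139 -0.32297501  0.09968839]
from [ 0.3788 -0.323   0.0997] yaw -31.97 rv [  0.05  -0.09 -31.97] t 19.1
[[[0.05,-0.0129,-0.0208,-0.0001,0.0,-0.01,-2.28],[0.05,-0.0121,-0.0213,-0.0001,0.0,-0.01,-2.28],[0.05,-0.0112,-0.0218,-0.0,0.0,-0.01,-2.28],[0.05,-0.0103,-0.0222,-0.0,0.0,-0.01,-2.28],[0.05,-0.0094,-0.0226,-0.0,0.0,-0.01,-2.28]]]
[[[0.05,-0.0085,-0.023,-0.0,0.0,-0.01,-2.28],[0.05,-0.0076,-0.0233,-0.0,0.0,-0.01,-2.28],[0.05,-0.0067,-0.0236,-0.0,0.0,-0.01,-2.28],[0.05,-0.0057,-0.0238,-0.0,0.0,-0.01,-2.28],[0.05,-0.0048,-0.024,-0.0,0.0,-0.01,-2.28]]]
[[[0.05,-0.0038,-0.0242,-0.0,0.0,-0.01,-2.28],[0.05,-0.0028,-0.0243,-0.0,0.0,-0.01,-2.28],[0.05,-0.0019,-0.0244,-0.0,0.0,-0.01,-2.28],[0.05,-0.0009,-0.0245,-0.0,0.0,-0.01,-2.28]]]
```

View pics/s19d.png

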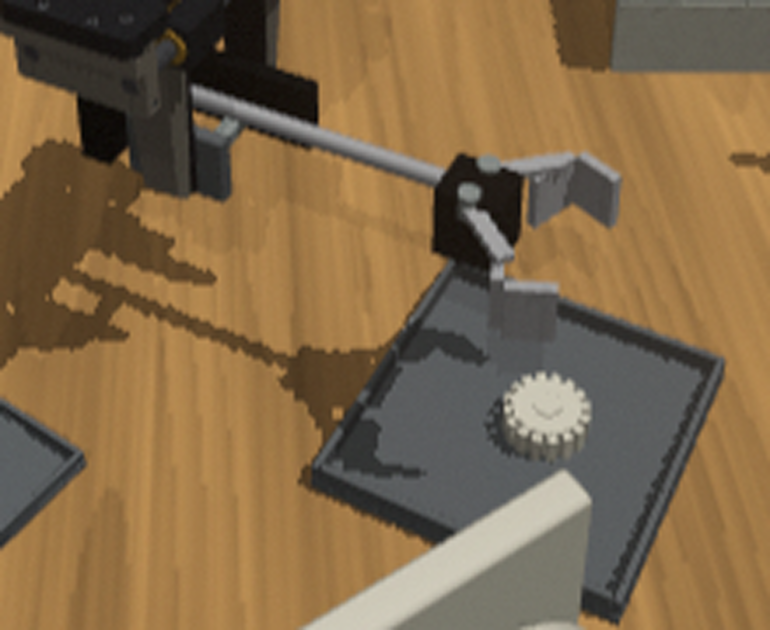

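Emit:
{"op": "arm_command", "data": {"motion": [[[0.05, -0.013, -0.014, 0, 0, 0, -1.5], [0.05, -0.012, -0.021, 0, 0, 0, -2.3], [0.05, -0.011, -0.022, 0, 0, 0, -2.3], [0.05, -0.01, -0.022, 0, 0, 0, -2.3], [0.05, -0.009, -0.0225, 0, 0, 0, -2.3]]]}}

```text
time_s: 19.6
tcp_pos: [0.3751, -0.2041, 0.096]
ee_rot: [[0.933, -0.361, -0.002], [-0.361, -0.933, 0.002], [-0.002, -0.001, -1.0]]
contact_force: [-0.3, -0.2, -2.7]
gripper_width: 0.629
```

Emit:
{"op": "arm_command", "data": {"motion": [[[0.05, -0.0085, -0.023, 0, 0, 0, -2.3], [0.05, -0.0075, -0.023, 0.003, 0, 0, -2.3], [0.05, -0.0065, -0.0235, 0.005, 0, 0, -2.3], [0.05, -0.0055, -0.024, 0.01, 0, 0, -2.3], [0.05, -0.004, -0.024, 0.01, 0, 0, -2.3]]]}}

```text
time_s: 20.1
tcp_pos: [0.3749, -0.0756, 0.0644]
ee_rot: [[0.987, -0.161, -0.005], [-0.161, -0.987, 0.004], [-0.006, -0.004, -1.0]]
contact_force: [1.1, -0.8, -2.1]
gripper_width: 0.63
```

Emit:
{"op": "arm_command", "data": {"motion": [[[0.05, -0.003, -0.018, 0.01, 0, 0, -1.5], [0.05, 0, -0.008, 0.008, 0, 0, 0], [0.05, 0, 0, 0.005, 0, 0, 0], [0.05, 0, 0, 0, 0, 0, 0]]]}}

```text
time_s: 20.5
tcp_pos: [0.3721, -0.0449, 0.0367]
ee_rot: [[0.991, -0.13, -0.012], [-0.13, -0.991, 0.008], [-0.013, -0.006, -1.0]]
contact_force: [0.5, -0.6, -2.5]
gripper_width: 0.628
```

```bash
python3 plan.py 0.38 -0.03 0.015 -6 4 0.05
```

```text
from [ 0.3721 -0.0449  0.0367] yaw -7.47 rv [-0.36  0.74 -1.48] t 20.5
[[[0.05,0.0015,-0.0039,0.0054,-0.09,0.18,-0.37],[0.05,0.0016,-0.0039,0.0054,-0.09,0.18,-0.37],[0.05,0.0016,-0.0039,0.0054,-0.09,0.18,-0.37],[0.05,0.0016,-0.0039,0.0054,-0.09,0.18,-0.37]]]
```

Emit:
{"op": "arm_command", "data": {"motion": [[[0.05, 0, 0, 0.003, -0.2, 0.4, 0], [0.05, 0, 0, 0.006, -0.2, 0.3, 0], [0.05, 0, 0, 0.006, 0, 0, 0], [0.05, 0, 0, 0.004, 0, 0, 0], [0.05, 0, 0, 0, 0, 0, 0]]]}}

```text
time_s: 21.0
tcp_pos: [0.3733, -0.0478, 0.017]
ee_rot: [[0.991, -0.135, 0.002], [-0.135, -0.991, -0.003], [0.003, 0.003, -1.0]]
contact_force: [-0.1, 0.2, -1.7]
gripper_width: 0.629
```

```bash
python3 plan.py 0.372 -0.0449 0.007 -7.5 4 0.05
```

```text
from [ 0.3733 -0.0478  0.017 ] yaw -7.73 rv [ 0.16 -0.15 -0.23] t 21.0
[[[0.05,-0.0004,-0.0007,0.0025,0.04,-0.04,-0.06],[0.05,-0.0004,-0.0007,0.0025,0.04,-0.04,-0.06],[0.05,-0.0004,-0.0007,0.0025,0.04,-0.04,-0.06],[0.05,-0.0004,-0.0007,0.0025,0.04,-0.04,-0.06]]]
```

Emit:
{"op": "arm_command", "data": {"motion": [[[0.05, 0, 0, 0.003, 0.15, -0.15, 0], [0.05, 0, 0, 0.003, 0, 0, 0], [0.05, 0, 0, 0.002, 0, 0, 0], [0.05, 0, 0, 0.001, 0, 0, 0], [0.05, 0, 0, 0, 0, 0, 0]]]}}

```text
time_s: 21.5
tcp_pos: [0.3738, -0.0482, 0.0075]
ee_rot: [[0.991, -0.135, 0.0], [-0.135, -0.991, -0.0], [0.0, 0.0, -1.0]]
contact_force: [-0.3, 0.0, -2.8]
gripper_width: 0.628
```

Emit:
{"op": "arm_command", "data": {"motion": [[[0.05, 0, 0, 0.0005, 0, 0, 0], [0.05, 0, 0, 0.0005, 0, 0, 0], [0.05, 0, 0, 0, 0, 0, 0]]]}}

```text
time_s: 21.8
tcp_pos: [0.374, -0.0482, 0.0066]
ee_rot: [[0.991, -0.135, 0.001], [-0.135, -0.991, -0.0], [0.001, 0.0, -1.0]]
contact_force: [0.2, -0.1, -1.5]
gripper_width: 0.63
```

Emit:
{"op": "arm_command", "data": {"motion": [[[0.05, 0, 0, 0.0005, 0, 0, 0], [0.05, 0, 0, 0.0005, 0, 0, 0], [0.05, 0, 0, 0, 0, 0, 0]]]}}

```text
time_s: 22.1
tcp_pos: [0.3742, -0.0482, 0.0059]
ee_rot: [[0.991, -0.135, 0.001], [-0.135, -0.991, -0.001], [0.001, 0.0, -1.0]]
contact_force: [-0.1, 1.4, -1.5]
gripper_width: 0.632
```

Emit:
{"op": "arm_command", "data": {"motion": [[[0.06, 0, 0, 0, 0, 0, 0], [0.065, 0, 0, 0, 0, 0, 0], [0.075, 0, 0, 0, 0, 0, 0], [0.0915, 0, 0, 0, 0, 0, 0], [0.0915, 0, 0, 0, 0, 0, 0]]]}}

```text
time_s: 22.6
tcp_pos: [0.3753, -0.0488, 0.0067]
ee_rot: [[0.991, -0.135, 0.003], [-0.135, -0.991, -0.002], [0.004, 0.001, -1.0]]
contact_force: [0.0, -0.6, 0.5]
gripper_width: 0.945
```

Emit:
{"op": "arm_command", "data": {"motion": [[[0.0915, 0, 0, 0, 0, 0, 0], [0.0915, 0, 0, -0.005, 0, 0, 0], [0.0915, 0, 0, -0.015, 0, 0, 0], [0.0915, 0, 0, -0.02, 0, 0, 0], [0.0915, 0, 0, -0.03, 0, 0, 0]]]}}

```text
time_s: 23.1
tcp_pos: [0.3714, -0.047, 0.0758]
ee_rot: [[0.991, -0.135, -0.006], [-0.135, -0.991, 0.003], [-0.006, -0.002, -1.0]]
contact_force: [1.7, -0.7, -0.1]
gripper_width: 0.996
```

Emit:
{"op": "arm_command", "data": {"motion": [[[0.0915, 0, 0, -0.03, 0, 0, 0], [0.0915, 0, 0, -0.03, 0, 0, 0], [0.0915, -0.01, 0, -0.03, 0, 0, 0], [0.0915, -0.01, 0, -0.01, 0, 0, 0], [0.0915, 0, 0, 0, 0, 0, 0]]]}}

```text
time_s: 23.6
tcp_pos: [0.3533, -0.0453, 0.1857]
ee_rot: [[0.991, -0.134, 0.003], [-0.134, -0.991, -0.002], [0.003, 0.001, -1.0]]
contact_force: [0.4, -0.1, -0.7]
gripper_width: 0.995
```

Run:
```python
from h import *
cap('side','s20.png');cap('scene','c20.png');cap('wrist','w20.png'); o=status.get_obs(); print(o['contact_force'],o['time_s'],o['tcp_pos'])
```

```text
[ 0.23953169 -0.24069498 -0.13340689] 23.75 [ 0.35273341 -0.04476998  0.18325326]
```

View pics/s20.png

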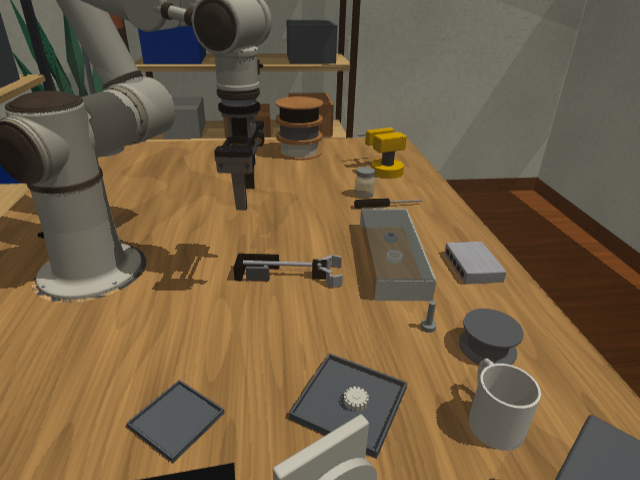

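View pics/c20.png

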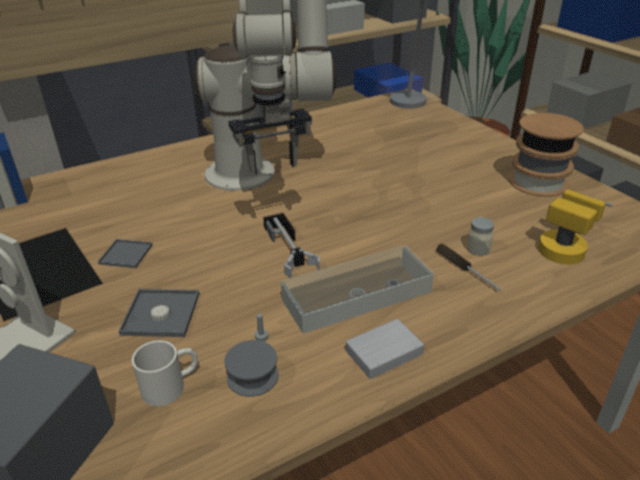

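View pics/w20.png

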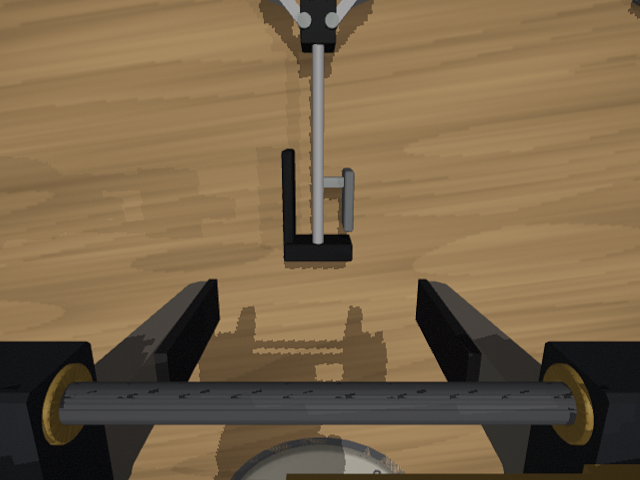

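The gear is in the larger tray at side pixel (355,398). The reacher lies flat in front of the riser at (240–340, 268), and the other things look unmoved. I'm handing the job in.

```bash
python3 -c "
from bench import r
print(r.close_job())"
```

```text
the job is handed in; nothing more can be done
None
```

The gear is in the larger tray and the reacher is laid down, but **the job may still be judged failed because of one hard contact**. While I was lowering the open fingers over the reacher, the descent overshot and the tips hit the table. The wrist force read about 160 N on that reading, over the 120 N limit. I backed off at once and slowed the later approaches. From then until hand-in, the readings I took stayed within about 3 N.

**What I did:**
- **Grip:** I picked the reacher up by its grip at 7–8 N with the jaws open.
- **Squeeze:** Under the riser I squeezed the trigger until the fingers stopped at about 46 mm, the closed-on-gear width. The grip was then 22 N, which I estimate as 3–4 N per jaw.
- **Set down:** I drew the gear out and lowered it onto the tray floor. I opened the jaws only after the force showed contact.
- **Lay down:** I laid the reacher on the bare table in front of the riser and moved the arm clear. The fingers never touched the gear.

**Last checks (time 23.8 s of 62 s):**
- The camera images show the gear flat inside the larger tray.
- The reacher looks flat with its jaws open, and the arm is touching nothing.
- The spacer, nut, bolt, jar and screwdriver look unmoved. I judged that by eye and did not measure them.
- Before the squeeze, the three cameras disagreed by about 3–5 mm on where the gear was. I used a compromise position, and the jaws closed around it properly.

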